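Knock home the dosing station's sprung lock pin

ROBOT

A 7-joint arm with a two-finger parallel gripper is mounted at the origin on the work surface. World frame = base frame: x ahead of the robot, y to its left, z up, the work surface at z = 0. Lengths are in m, angles in rad, forces in N, time in s.
With the tool pointing down it reaches from about 0.425 to 0.925 m from the base axis. Payload 6.8 kg.
Tool frame: the origin (TCP) lies on the centre line of the jaws, within the pads' length; the fingertips stand 19 mm ahead of it and the grasp point (between the pads) is the TCP (r.tip_extent is the y of the fingertips in the tool frame, in m); y points along the fingers, z is the direction in which the jaws open and shut, and the axes are right-handed (so a half turn about y gives the same grasp; the last joint's range is limited). The gripper opens to 85 mm and grips with 20 to 120 N. Pads are 22 mm wide; open, the fingers measure 114 mm over their backs; the gripper's body (76 mm by 85 mm) begins 54 mm behind the grasp point. The pads swing forward as they close: fully open they stand 13 mm farther back than shut.
Start: joints at [1.105, 0.477, 0.022, 1.555, -0.011, 1.109, -0.083], TCP at [0.236, -0.632, 0.25] pointing down, gripper open.
Joint ranges: [-2.96, 2.96], [-0.34, 2.1], [-1.41, 1.46], [0.24, 2.44], [-1.37, 4.51], [0.17, 1.92], [-2.96, 2.96]. Speed limits (rad/s): [2.39, 2.39, 3.14, 3.14, 3.14, 3.14, 3.14].

INTERFACE

Orientations are given as a rotation vector (axis times angle).
In Python, from bench import r gives the robot as it stands. The module is installed in compiled form; this text tells all that it offers.
- The arm moves only by the tool jog_arm, never from a script. Its argument "motion" is a list of rows, each a list of 3 entries, a list of its own where there are three numbers: the opening, from 0 (shut) to 1 (fully open), then the shift along the tool's x, y, z in m, then the turn, a rotation vector about the tool's x, y, z in degrees. A call has 1 to 10 rows; each row shifts and turns the commanded pose from where the row before left it, along the tool's axes as they then stand; what a row does not reach is not made up. A row lasts 1/12 s, in which the tool goes at most 41.7 mm and 7.16 degrees, less where a joint would pass 70% of its speed; a pose out of reach is approached as far as the arm can. A call with a gripper value outside its range is refused whole. The fingers move at their own pace and stop on an object; "force" is the grip in N (left out, the last holds). Time passes only in rows, so rows that do not move let the fingers close. It gives the time, the measured TCP pose, the force and the opening at its end, in the units of the state.
- r.get_obs(): the state, without advancing time (a new reading comes with each control period).
- r.grab_frame(name): name is "scene" or "side" or "wrist"; returns a dict with "image" (400x640x3 uint8, red, green, blue), "range_z" (400x640 float32, m along the optical axis (not along the pixel's ray), 0 where there is no reading), "fx", "fy", "cx", "cy" (pixels), "k1" (the pictures are not rectified: a ray, as slopes to the right and down, at radius r is drawn at 1 + k1 r^2 times it, then the intrinsics apply), "xyz" and "orientation" of the camera in the world. Camera axes: x right, y down, z forward; pixel columns grow to the right and rows downward; lengths in m; the calibration is good to about 2 mm. A picture is of the moment at which its call begins.
- r.hand_in(): hands the job in, once; it reports no verdict.
The state is a dict: "clock": time; "joints": joint angles; "qvel": joint speeds; "tau": joint torques, N m; "tcp_pos": TCP position; "orientation": TCP orientation; "contact_force": force on the tool from outside, world axes, zero at the start; "moment": the same for the moment, N m; "grip_width": finger opening in m.
Only numpy, scipy, OpenCV 4.12 (cv2) and the standard library are available. Lean on these libraries where they do the work, as an engineer would, in place of code of your own. Each camera call takes 0.05 s, during which the arm holds its last target.

TASK

First move the small metal dosing cup standing in front of the dosing station onto the cork coaster, upright. Then take the mallet out of its green caddy and, reaching in under the station's cup rack, knock the brass-headed sprung pin fully home with brisk blows of the mallet; never touch the pin with the robot itself. Finally leave the mallet at rest with its head on the blue mat, without tipping the cup or disturbing the other things on the counter.

Things in the scene. Friction and masses are not known exactly. Their poses are not given: they have to be found in the camera images.
- station: Fixed dosing station: white base block 190 (x) x 200 (y) x 35 mm high. Origin: centre of its underside, z up; its open front is its -x side, facing roughly the robot. Two 14 mm posts stand at x=+80, y=+-88 mm and carry the cup rack; three rails join them at heights 75, 105 and 135 mm, closing the back. Front and sides are open below the rack.
- rack_front (a point): Middle of the cup rack's front edge, at x=-55, y=0, z=200 mm of the station. The rack of steel rods (undersides 196 mm above the counter) reaches back from here over the pin to x=+88 mm, and to y=+-92 mm; six rods run along x, at y=+-17, +-51, +-85 mm. Two glasses stand on its rear.
- pin (a joint): How far the brass-headed pin is driven down, m: 0 = fully up (top of its head 18 mm above the station's base block), 0.016 = fully home (2 mm above it). It is sprung (under 2 N upward) but tight in its bore (about 5 N friction), so it stays where a blow leaves it; 5 to 8 N drives it on. It starts up, or up to 5 mm down.
- pin_top (a point): Centre of the top of the pin's round brass head (diameter 26 mm, 7 mm thick); at x=-20, y=0 mm of the station. Moves straight down with the pin.
- mallet: Loose mallet, 0.3 kg. Origin: centre of the head, a black rubber block 80 (x) x 46 (y) x 46 (z) mm with orange striking faces at its +x and -x ends, both alike. The wooden handle, 28 (x) x 24 (y) mm in section, runs along its -z from z=-23 to -150 mm. It starts handle-down in the caddy, head on the rim. It can stand steadily on a striking face, handle level.
- mallet_grip (a point): Point inside the mallet's handle, 115 mm from the head's centre (at mallet z=-115 mm).
- caddy: Fixed green square tube, 56 x 56 mm outside, 44 x 44 mm inside, 140 mm high, on a 120 x 120 x 10 mm foot. Origin: centre of its underside, z up.
- mat: Fixed thin blue mat, 170 (x) x 150 (y) x 4 mm. Origin: centre of its underside. The place to lay or stand the mallet.
- coaster: Fixed round cork coaster, diameter 100, 6 mm thick. Origin: centre of its underside.
- cup: Loose metal dosing cup, open on top, no handle: 75 mm high, 58 mm across (straight sides), wall 3 mm, 0.15 kg. Origin: centre of its underside, z up. Starts on the counter in front of the station, where the hand must work later.
- jug: Bystander: metal milk jug with a handle, 76 mm across, 95 mm high. Origin: centre of its underside.
- tamper: Bystander: dark wooden tamper standing on its 56 mm foot, 88 mm high. Origin: centre of its underside.
- brush: Bystander: brush lying on the counter, about 160 mm long along its x. Origin: middle of its underside.
- tin: Bystander: tin 76 mm across, 115 mm high. Origin: centre of its underside.
- syrup: Bystander: amber bottle, 60 mm across, 190 mm high. Origin: centre of its underside.
- tumbler: Bystander: white tumbler, 66 mm across, 90 mm high. Origin: centre of its underside.
Not all that is in view belongs to the job. What is shaped like the mallet but pink is not meant. What is shaped like the cup but red is not meant.

How it is judged:
On the way, in this order (a step that is already met when the one before it is completed fails the run):
1. the cup stands upright on the coaster, released (horizontal distance between cup and coaster below 0.03 m and height (world z) of cup below 0.011 m and angle between cup's own z axis and vertical below 0.1 rad and contact force between the fingers and cup below 0.1 N and linear speed of cup below 0.02 m/s), for 0.2 s.
2. the pin is struck: driven down faster than 50 mm/s by the mallet (contact force between mallet and pin above 1 N and velocity of joint pin above 0.05 m/s).
At the end, for the whole second after the job is handed in: The pin is driven home (joint above 14.2 of 16 mm); the cup stands upright on the coaster, its centre within 30 mm of the coaster's; the mallet rests released and still with its head's centre over the mat and below 60 mm (standing on a face or lying) (horizontal distance between cup and coaster below 0.03 m and height (world z) of cup below 0.011 m and angle between cup's own z axis and vertical below 0.1 rad and value of joint pin above 0.0142 m and x of mallet in the frame of mat between -0.085 and 0.085 m and y of mallet in the frame of mat between -0.075 and 0.075 m and height (world z) of mallet below 0.06 m and linear speed of each of mallet, cup below 0.02 m/s); the robot touches nothing.
It fails at once if the robot itself presses the pin (contact force between the arm and pin above 1 N).
It fails at once if the robot's fingers press the pin (contact force between the fingers and pin above 1 N).
It fails at once if the cup is tipped over (angle between cup's own z axis and vertical above 0.6 rad).
It fails at once if another thing on the counter is shifted by more than 30 mm (distance of any of jug, tamper, brush, tin, syrup, tumbler from where it was at the start of the episode above 0.03 m).
It also fails if it takes over 72 s, if anything falls off the work surface, if the arm or the gripper's body presses on something with over 40 N, if the wrist force passes 120 N, or if a joint passes its speed limit or range.

## Working session

There is one attempt and no reset: what is moved stays moved. The work goes in short steps, Python scripts to look and compute and a tool call to move; the robot and the scene stay as the last step left them, time stands still between calls to the robot, and variables do not carry over. Pictures are saved under pics/ and viewed, and the job is handed in when it is done.

Besides the shell and the picture viewer there is one more tool, called after "Call:" as name([rows], argument=value, ...), one row to a line, values as JSON. jog_arm: Moves the arm, as the interface text tells. Its arguments: {"type":"object","properties":{"motion":{"type":"array","items":{"type":"array"}},"force":{"type":"number"}},"required":["motion"]}

```bash
mkdir -p pics; ls
cat > h.py <<'E'
import numpy as np, cv2
from scipy.spatial.transform import Rotation as R
from bench import r
def grab(n,save=None):
    f=r.grab_frame(n)
    if save: cv2.imwrite('pics/'+save+'.png',cv2.cvtColor(f['image'],cv2.COLOR_RGB2BGR))
    np.savez('/tmp/'+(save or n)+'.npz',**{k:np.array(v) for k,v in f.items()})
    return f
def load(s): return {k:v for k,v in np.load('/tmp/'+s+'.npz').items()}
def rays(f,uv):
    uv=np.atleast_2d(np.asarray(uv,float))
    d=np.stack([(uv[:,0]-f['cx'])/f['fx'],(uv[:,1]-f['cy'])/f['fy']],1)
    s=d.copy()
    for _ in range(20):
        s=d/(1+float(f['k1'])*(s**2).sum(1,keepdims=True))
    v=np.c_[s,np.ones(len(s))]
    M=R.from_rotvec(f['orientation']).as_matrix()
    return v@M.T
def onplane(f,uv,z):
    d=rays(f,uv); o=np.array(f['xyz'])
    return o+d*((z-o[2])/d[:,2])[:,None]
def depthpt(f,uv):
    uv=np.atleast_2d(np.asarray(uv)); d=rays(f,uv)
    z=f['range_z'][uv[:,1].astype(int),uv[:,0].astype(int)]
    return np.array(f['xyz'])+d*z[:,None]
def cloud(f):
    h,w=f['range_z'].shape
    v,u=np.mgrid[:h,:w]
    p=depthpt(f,np.c_[u.ravel(),v.ravel()]).reshape(h,w,3)
    p[f['range_z']==0]=np.nan
    return p
def proj(f,P):
    P=np.atleast_2d(P);M=R.from_rotvec(f['orientation']).as_matrix()
    c=(P-np.array(f['xyz']))@M; s=c[:,:2]/c[:,2:]
    s=s*(1+float(f['k1'])*(s**2).sum(1,keepdims=True))
    return np.c_[s[:,0]*f['fx']+f['cx'],s[:,1]*f['fy']+f['cy']]
E
python3 - <<'E'
from h import *
o=r.get_obs()
for k,v in o.items(): print(k,np.round(v,4))
print(r.tip_extent)
for n in ['scene','side','wrist']:
    f=grab(n,n+'0'); print(n,f['fx'],f['k1'],np.round(f['xyz'],3),np.round(R.from_rotvec(f['orientation']).as_matrix()[:,2],3))
E
```

```text
pics
clock 0.0
joints [ 1.1049  0.4778  0.0223  1.5565 -0.0115  1.1093 -0.0831]
qvel [-0.0001  0.0001  0.0002  0.0005  0.0007  0.0015 -0.0004]
tau [-6.00000e-04 -5.96458e+01  1.60810e+00 -2.81199e+01  1.24000e-02
  9.40000e-03 -0.00000e+00]
tcp_pos [ 0.2362 -0.6317  0.2493]
orientation [-0.367   2.0286 -2.0248]
contact_force [ 0.047  -0.1024  0.4987]
moment [-0.0084  0.0125 -0.008 ]
grip_width 0.0855
0.019
scene 370.9306605930235 -0.08421814543281574 [0.818 0.637 0.986] [-0.3   -0.511 -0.805]
side 399.98143746603716 -0.06209752313218141 [-0.041  0.883  0.943] [ 0.44  -0.634 -0.636]
wrist 335.08755004314446 -0.06125613448330602 [ 0.311 -0.605  0.373] [-0.291 -0.108 -0.951]
```

View pics/scene0.png

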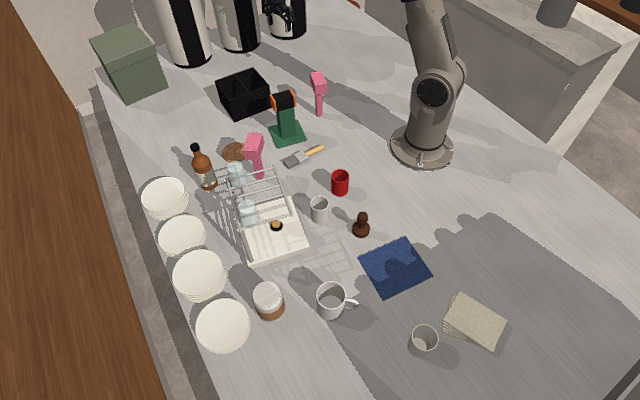

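View pics/side0.png

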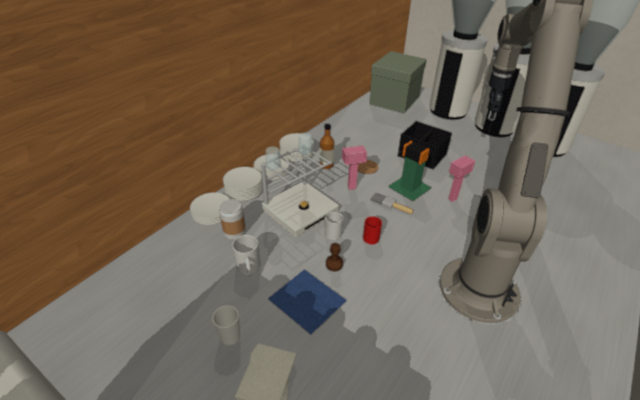

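View pics/wrist0.png

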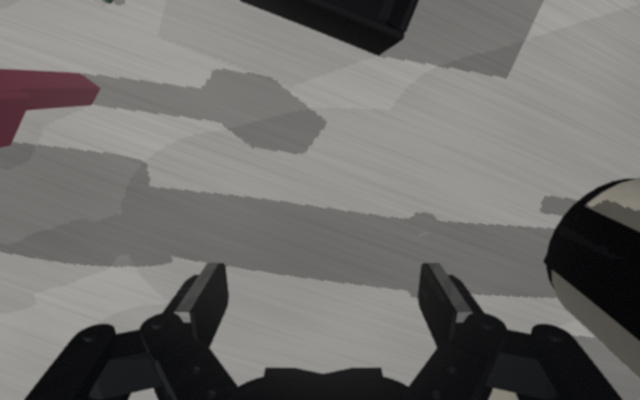

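The scene view shows the white cup at (319,208), red cup (340,182), station at (272,230), pin at (276,226), caddy with the mallet at (285,120), pink mallets at (318,92) and (254,155). The mat is at (396,266), and a brown disc at (235,151) is probably the coaster. I'll take close crops to confirm.

Run:
```python
from h import *
a=cv2.imread('pics/scene0.png'); b=cv2.imread('pics/side0.png')
A=cv2.resize(a[70:310,180:440],None,fx=3,fy=2.4,interpolation=cv2.INTER_CUBIC)
cv2.imwrite('pics/sceneC.png',cv2.resize(a[75:275,190:390],(800,600) if 0 else (600,600),interpolation=cv2.INTER_CUBIC))
cv2.imwrite('pics/sideC.png',cv2.resize(b[110:310,230:430],(600,600),interpolation=cv2.INTER_CUBIC))
for n in ['scene0','side0']:
    f=load(n); P=cloud(f)
    print(n,{'z':np.nanpercentile(P[...,2],[1,50,99])})
f=load('scene0');g=load('side0')
for nm,uv,uv2 in [('coaster',(235,151),(369,167)),('cup',(319,208),(333,226)),('red',(340,182),(372,230)),('pin',(276,226),(304,205)),('mat',(396,266),(307,300)),('malhead',(284,100),(415,152)),('caddyfoot',(270,140),(398,190))]:
    print(nm,np.round(depthpt(f,uv),3),np.round(depthpt(g,uv2),3))
```

```text
scene0 {'z': array([-7.55537544e-01,  1.26073503e-04,  3.80226057e-01])}
side0 {'z': array([-0.26325888,  0.00293561,  0.6822164 ])}
coaster [[ 0.597 -0.34   0.006]] [[ 0.581 -0.342  0.006]]
cup [[0.471 0.046 0.013]] [[0.466 0.091 0.063]]
red [[0.384 0.032 0.074]] [[0.354 0.035 0.066]]
pin [[0.628 0.057 0.051]] [[0.614 0.052 0.05 ]]
mat [[0.388 0.337 0.008]] [[0.385 0.335 0.003]]
malhead [[ 0.396 -0.301  0.179]] [[ 0.382 -0.295  0.18 ]]
caddyfoot [[ 0.458 -0.331 -0.003]] [[ 0.411 -0.271  0.01 ]]
```

View pics/sceneC.png

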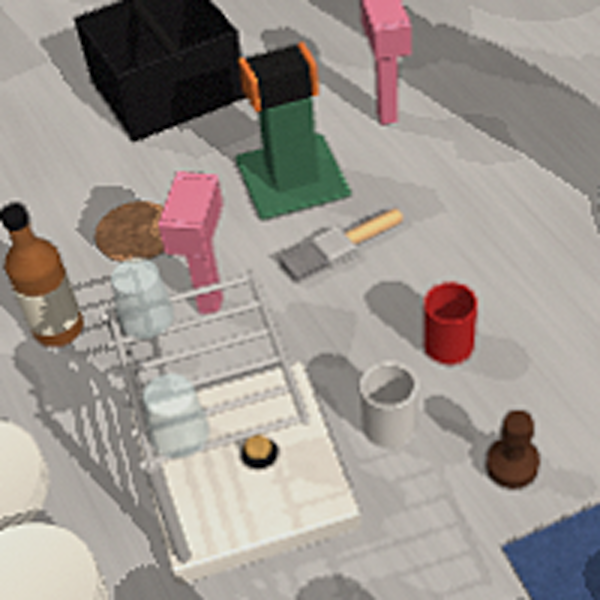

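View pics/sideC.png

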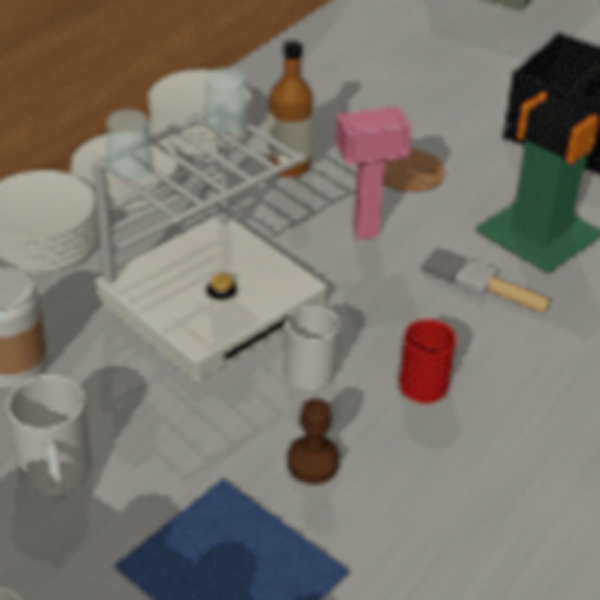

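The crops confirm my choices. The cup is grey-white at scene (319,208) and side (334,226). The red cup at (340,182), the tumbler (425,338) and the jug (331,300) are not meant. The mallet is black with orange faces, in the green caddy at (285,105); the pink ones at (318,92) and (254,155) are not meant. The coaster is the brown disc at (235,151). Next I measure from both views.

Run:
```python
from h import *
F={n:load(n) for n in ['scene0','side0']}
def mask(f,lo,hi,box):
    hsv=cv2.cvtColor(f['image'],cv2.COLOR_RGB2HSV); m=cv2.inRange(hsv,np.array(lo),np.array(hi))
    k=np.zeros_like(m); x0,y0,x1,y1=box; k[y0:y1,x0:x1]=1; return m*k
# mat
for n,box in [('scene0',(340,220,450,310)),('side0',(255,260,360,340))]:
    f=F[n]; m=mask(f,(100,80,20),(125,255,255),box)
    c=max(cv2.findContours(m,0,2)[0],key=cv2.contourArea)
    q=cv2.boxPoints(cv2.minAreaRect(onplane(f,c[:,0,:],0.004)[:,:2].astype(np.float32)))
    print('mat',n,np.round(q,3).tolist(),q.mean(0))
# coaster
for n,box in [('scene0',(215,130,262,170)),('side0',(345,150,395,185))]:
    f=F[n]; m=mask(f,(5,60,40),(18,200,200),box)
    c=max(cv2.findContours(m,0,1)[0],key=cv2.contourArea)[:,0,:]
    P=onplane(f,c,0.006)[:,:2]
    print('coaster',n,len(c),P.min(0),P.max(0))
    np.save('/tmp/co_'+n,P); print(np.round(P[::3],3).tolist())
    d=cloud(f)[m>0]; print(' depth z',np.nanmedian(d[:,2]))
# red/pink/green heights etc in clouds
for n in F:
    f=F[n]; P=cloud(f)
    for nm,lo,hi,box in [('red',(0,180,60),(8,255,255),(320,160,400,260)),('redw',(172,180,60),(180,255,255),(320,160,400,260)),
       ('pink',(165,60,80),(178,200,255),(200,60,500,200)),('green',(60,90,30),(90,255,200),(250,80,450,200))]:
        m=mask(f,lo,hi,box)
        nn,lab,st,ce=cv2.connectedComponentsWithStats(m)
        for i in range(1,nn):
            if st[i,4]>40:
                p=P[cv2.erode((lab==i).astype(np.uint8),np.ones((3,3)))>0]
                if len(p)>5: print(nm,n,ce[i].round(),st[i,4],'min',np.nanpercentile(p,3,axis=0).round(3),'max',np.nanpercentile(p,97,axis=0).round(3))
```

```text
mat scene0 [[0.29899999499320984, 0.27000001072883606], [0.4659999907016754, 0.25099998712539673], [0.4819999933242798, 0.39800000190734863], [0.3160000145435333, 0.4169999957084656]] [0.39055362 0.33396074]
mat side0 [[0.29600000381469727, 0.27000001072883606], [0.460999995470047, 0.25099998712539673], [0.4779999852180481, 0.3970000147819519], [0.31299999356269836, 0.41499999165534973]] [0.3870147  0.33341104]
coaster scene0 66 [ 0.55347513 -0.38915618] [ 0.64809011 -0.28722978]
[[0.584, -0.388], [0.596, -0.389], [0.61, -0.386], [0.623, -0.382], [0.636, -0.372], [0.642, -0.357], [0.647, -0.343], [0.647, -0.325], [0.641, -0.31], [0.632, -0.304], [0.623, -0.298], [0.612, -0.297], [0.603, -0.291], [0.591, -0.29], [0.581, -0.295], [0.578, -0.311], [0.575, -0.326], [0.568, -0.341], [0.559, -0.353], [0.558, -0.364], [0.565, -0.376], [0.575, -0.382]]
 depth z 0.005441680366285784
coaster side0 51 [ 0.54673576 -0.39190014] [ 0.62556162 -0.28884715]
[[0.618, -0.388], [0.61, -0.366], [0.616, -0.352], [0.622, -0.338], [0.621, -0.32], [0.61, -0.302], [0.599, -0.292], [0.586, -0.294], [0.572, -0
[... 196 characters left out ...]
 min [ 0.346 -0.017  0.017] max [0.397 0.039 0.073]
pink scene0 [318.  89.] 467 min [ 0.211 -0.384  0.019] max [ 0.258 -0.315  0.174]
pink scene0 [254. 149.] 569 min [ 0.542 -0.209  0.069] max [ 0.606 -0.141  0.175]
pink scene0 [259. 175.] 56 min [ 0.566 -0.177  0.012] max [ 0.584 -0.166  0.034]
green scene0 [286. 129.] 882 min [ 0.346 -0.362  0.006] max [ 0.441 -0.268  0.131]
red side0 [372. 230.] 373 min [ 0.342 -0.018  0.016] max [0.391 0.039 0.075]
pink side0 [353. 162.] 624 min [ 0.533 -0.202  0.019] max [ 0.591 -0.144  0.176]
pink side0 [459. 174.] 601 min [ 0.198 -0.377  0.022] max [ 0.247 -0.313  0.176]
green side0 [411. 180.] 854 min [ 0.34  -0.341  0.008] max [ 0.428 -0.27   0.133]
```

Run:
```python
from h import *
# merged height map topdown 
S=1.0 # mm->px: 1px=1.25mm
x0,x1,y0,y1=0.25,0.85,-0.45,0.30
sc=800/0.75
for n in ['scene0','side0']:
    f=load(n)
    P=cloud(f).reshape(-1,3); C=f['image'].reshape(-1,3)
    ok=(P[:,2]>-0.02)&(P[:,2]<0.35)&(P[:,0]>x0)&(P[:,0]<x1)&(P[:,1]>y0)&(P[:,1]<y1)
    P=P[ok];C=C[ok]; o=np.argsort(P[:,2]);P=P[o];C=C[o]
    im=np.zeros((int((x1-x0)*sc)+1,801,3),np.uint8)
    i=((x1-P[:,0])*sc).astype(int); j=((y1-P[:,1])*sc).astype(int)
    for a,b,c in zip(i,j,C): cv2.rectangle(im,(b-1,a-1),(b+1,a+1),c[::-1].tolist(),-1)
    for k in range(0,8):
        X=0.25+0.1*k
        cv2.putText(im,f'{X:.2f}',(0,int((x1-X)*sc)),0,.4,(0,255,255));Y=-.4+.1*k
        cv2.putText(im,f'{Y:.1f}',(int((y1-Y)*sc),12),0,.4,(0,255,255))
    cv2.imwrite(f'pics/top_{n}.png',im[:600])
```

```text
(no output)
```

View pics/top_scene0.png

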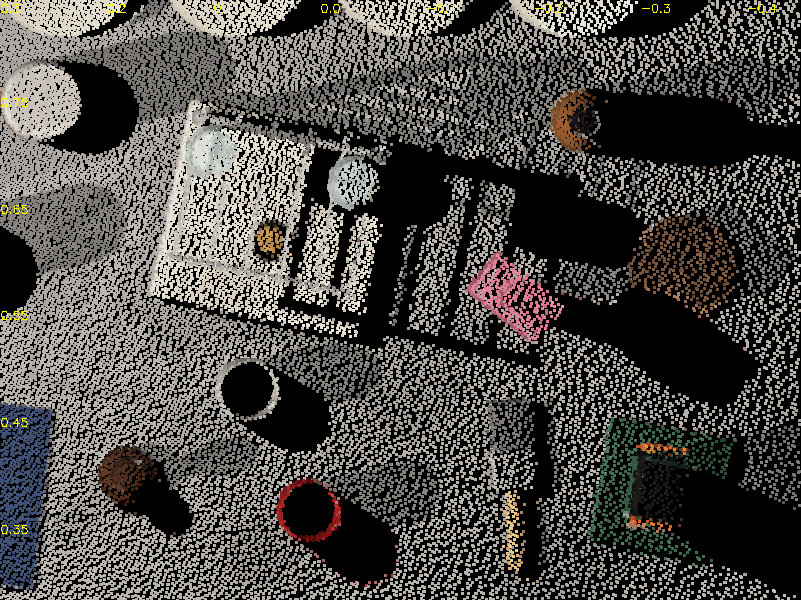

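View pics/top_side0.png

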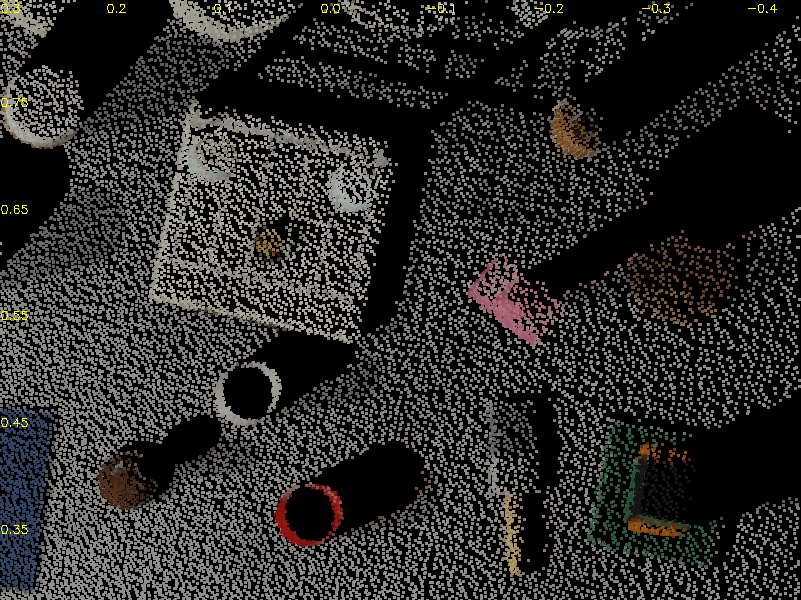

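Run:
```python
from h import *
from scipy.optimize import least_squares
def circ(P,r=None):
    P=np.asarray(P); c0=P.mean(0)
    if r: s=least_squares(lambda c:np.hypot(*(P-c).T)-r,c0,loss='soft_l1',f_scale=.002); return s.x,r
    s=least_squares(lambda c:np.hypot(*(P-c[:2]).T)-c[2],[*c0,.03],loss='soft_l1',f_scale=.002); return s.x[:2],s.x[2]
o=r.get_obs();M=R.from_rotvec(o['orientation']).as_matrix();print(M.round(3))
for n in ['scene0','side0']:
    f=load(n);P=cloud(f);Q=P.reshape(-1,3);C=cv2.cvtColor(f['image'],cv2.COLOR_RGB2HSV).reshape(-1,3)
    def sel(x0,x1,y0,y1,z0,z1): return (Q[:,0]>x0)&(Q[:,0]<x1)&(Q[:,1]>y0)&(Q[:,1]<y1)&(Q[:,2]>z0)&(Q[:,2]<z1)
    m=sel(.43,.53,.02,.13,.068,.085); print(n,'cup rim',m.sum(),circ(Q[m,:2]),np.percentile(Q[m,2],[10,50,90,98]))
    for nm,(a,b,c,d) in {'red':(.32,.42,-.03,.07),'tamper':(.35,.45,.15,.23)}.items():
        m=sel(a,b,c,d,.03,.12);print(nm,m.sum(),circ(Q[m,:2]),np.percentile(Q[m,2],98))
    Pc=np.load('/tmp/co_%s.npy'%n)
    print('coaster',circ(Pc,.05))
    # pin
    m=sel(.58,.66,.02,.1,.04,.06)&(C[:,0]>8)&(C[:,0]<28)&(C[:,1]>80); print('pin',m.sum(),Q[m].mean(0),Q[m].min(0),Q[m].max(0),np.median(Q[m,2]))
    # station top
    m=sel(.5,.78,-.08,.2,.028,.042); 
    q=cv2.boxPoints(cv2.minAreaRect(Q[m,:2].astype(np.float32)));print('station',np.round(q,3).tolist(),q.mean(0).round(4),np.median(Q[m,2]))
    # head
    m=sel(.33,.46,-.36,-.26,.175,.2);q=cv2.minAreaRect(Q[m,:2].astype(np.float32));print('head',m.sum(),q,np.median(Q[m,2]))
    m=sel(.33,.46,-.36,-.26,.145,.2)&(C[:,0]>5)&(C[:,0]<22)&(C[:,1]>120);
    for s in (m&(Q[:,0]<.39),m&(Q[:,0]>.39)): print('orange',s.sum(),Q[s].mean(0).round(4),Q[s].min(0).round(3),Q[s].max(0).round(3))
    m=sel(.5,.65,-.07,.2,.19,.21);print('rack', m.sum(),Q[m].min(0),Q[m].max(0))
```

```text
[[-0.937 -0.001  0.35 ]
 [-0.35   0.001 -0.937]
 [ 0.    -1.    -0.001]]
scene0 cup rim 79 (array([0.48456574, 0.06791613]), np.float64(0.027285348381111716)) [0.06900446 0.07250667 0.07467736 0.07540507]
red 307 (array([0.3717777 , 0.01051903]), np.float64(0.027273314076695615)) 0.0765062149136892
tamper 145 (array([0.4053223 , 0.18066126]), np.float64(0.011606327906010745)) 0.08807834606155317
coaster (array([ 0.59929031, -0.33955579]), 0.05)
pin 54 [0.62650536 0.04749373 0.04945729] [0.61448045 0.03576148 0.04349398] [0.63836035 0.05924493 0.05356957] 0.049862074290574876
station [[0.47699999809265137, -0.02500000037252903], [0.7160000205039978, -0.07500000298023224], [0.7570000290870667, 0.12300000339746475], [0.5189999938011169, 0.17299999296665192]] [0.6173 0.049 ] 0.034205902445597736
head 237 ((0.3922795355319977, -0.31780314445495605), (0.04993648827075958, 0.08009102940559387), 82.83335876464844) 0.1857445128033518
orange 46 [ 0.3607 -0.302   0.1754] [ 0.352 -0.337  0.147] [ 0.368 -0.291  0.191]
orange 70 [ 0.4297 -0.3179  0.171 ] [ 0.421 -0.346  0.146] [ 0.435 -0.298  0.18
[... 495 characters left out ...]
068973] [0.60859286 0.03396942 0.04067573] [0.63129599 0.05868864 0.05457202] 0.05133653729830934
station [[0.48399999737739563, -0.02500000037252903], [0.7129999995231628, -0.07699999958276749], [0.7580000162124634, 0.12099999934434891], [0.527999997138977, 0.17299999296665192]] [0.6207 0.0481] 0.035577033765635147
head 218 ((0.3897148072719574, -0.3212078809738159), (0.053523894399404526, 0.08093525469303131), 80.0518798828125) 0.18634619923556467
orange 112 [ 0.3552 -0.3101  0.1702] [ 0.347 -0.342  0.146] [ 0.366 -0.288  0.19 ]
orange 60 [ 0.4246 -0.3129  0.1752] [ 0.412 -0.346  0.145] [ 0.434 -0.3    0.19 ]
rack 283 [ 0.56587721 -0.04635818  0.1960715 ] [0.64880871 0.14323442 0.20769574]
```

```bash
cat >> h.py <<'E'
def pose():
    o=r.get_obs(); return np.array(o['tcp_pos']),R.from_rotvec(o['orientation'])
def down(jawdeg,tilt=0,tdir=0):
    "tool y down, z axis at jawdeg in xy"
    a=np.radians(jawdeg); z=np.array([np.cos(a),np.sin(a),0]); y=np.array([0,0,-1.]); x=np.cross(y,z)
    return R.from_matrix(np.c_[x,y,z])
def plan(p1,R1,n,p0=None,R0=None,ease=False):
    "rows: straight interpolation from p0,R0 to p1,R1 in n rows; rounded to 0.5 mm, 0.1 deg, errors carried"
    if p0 is None: p0,R0=pose()
    w=(R0.inv()*R1).as_rotvec()
    p,Q=np.array(p0),R0; rows=[]
    for k in range(1,n+1):
        s=k/n
        if ease: s=s*s*(3-2*s)
        pt=p0+(p1-p0)*s; Qt=R0*R.from_rotvec(w*s)
        d=np.round(Q.inv().apply(pt-p),3); t=np.round(np.degrees((Q.inv()*Qt).as_rotvec()),1)
        d=d+0.; t=t+0.
        rows.append([d.tolist(),t.tolist()])
        p=p+Q.apply(d); Q=Q*R.from_rotvec(np.radians(t))
    mx=max(np.linalg.norm(a[0]) for a in rows)*1000; mr=max(np.linalg.norm(a[1]) for a in rows)
    for a in rows: print(a)
    print('max %.1f mm %.2f deg'%(mx,mr),'end',p.round(4))
    return p,Q
E
python3 - <<'E'
from h import *
p,Q=plan(np.array([.45,-.25,.25]),down(-70+75),12)
plan(np.array([.483,.068,.2]),down(78.3),11,p,Q)
E
```

```text
[[-0.028, 0.0, -0.024], [0.0, -6.2, 0.0]]
[[-0.03, 0.0, -0.02], [0.0, -6.2, 0.0]]
[[-0.032, 0.0, -0.017], [0.0, -6.2, 0.0]]
[[-0.034, 0.0, -0.013], [0.0, -6.2, 0.0]]
[[-0.035, 0.0, -0.01], [0.0, -6.2, 0.0]]
[[-0.036, 0.0, -0.006], [0.0, -6.2, 0.0]]
[[-0.037, 0.0, -0.002], [0.0, -6.3, 0.0]]
[[-0.036, 0.0, 0.002], [0.0, -6.2, 0.0]]
[[-0.036, 0.0, 0.006], [0.0, -6.2, -0.1]]
[[-0.035, 0.0, 0.01], [0.0, -6.2, 0.0]]
[[-0.034, 0.0, 0.014], [0.1, -6.2, 0.0]]
[[-0.032, 0.0, 0.017], [0.0, -6.2, 0.0]]
max 37.1 mm 6.30 deg end [ 0.4503 -0.2503  0.2497]
[[-0.029, 0.005, 0.005], [0.0, -6.7, 0.0]]
[[-0.027, 0.004, 0.009], [0.0, -6.6, 0.0]]
[[-0.027, 0.005, 0.012], [0.0, -6.7, 0.0]]
[[-0.025, 0.004, 0.015], [0.0, -6.7, 0.0]]
[[-0.023, 0.005, 0.018], [0.0, -6.6, 0.0]]
[[-0.021, 0.004, 0.02], [0.0, -6.7, 0.0]]
[[-0.018, 0.005, 0.023], [0.0, -6.6, 0.0]]
[[-0.016, 0.004, 0.024], [0.0, -6.7, 0.0]]
[[-0.012, 0.005, 0.026], [0.0, -6.7, 0.0]]
[[-0.01, 0.004, 0.028], [0.0, -6.6, 0.0]]
[[-0.006, 0.005, 0.028], [0.0, -6.7, 0.0]]
max 30.0 mm 6.70 deg end [0.4832 0.0678 0.1996]
```

Call:
jog_arm([
  [1, [-0.028, 0, -0.024], [0, -6.2, 0]],
  [1, [-0.03, 0, -0.02], [0, -6.2, 0]],
  [1, [-0.032, 0, -0.017], [0, -6.2, 0]],
  [1, [-0.034, 0, -0.013], [0, -6.2, 0]],
  [1, [-0.035, 0, -0.01], [0, -6.2, 0]],
  [1, [-0.036, 0, -0.006], [0, -6.2, 0]],
  [1, [-0.037, 0, -0.002], [0, -6.2, 0]],
  [1, [-0.036, 0, 0.002], [0, -6.2, 0]],
  [1, [-0.036, 0, 0.006], [0, -6.2, 0]],
  [1, [-0.035, 0, 0.01], [0, -6.2, 0]],
], force=30)

```text
clock: 0.98
tcp_pos: [0.415, -0.3127, 0.2503]
orientation: [-1.147, 1.301, -1.301]
contact_force: [0.4, -0.4, -0.0]
grip_width: 0.0853
```

Run:
```python
from h import *
o=r.get_obs();print(o['clock'],o['joints'].round(3) if hasattr(o['joints'],'round') else o['joints'],o['tcp_pos'],R.from_rotvec(o['orientation']).as_matrix().round(3))
plan(np.array([.483,.068,.2]),down(78.3),13)
```

```text
0.9833 [ 0.814  0.244 -0.337  1.905  0.095  1.008  0.31 ] [ 0.41503202 -0.31267271  0.25026576] [[-0.125 -0.     0.992]
 [-0.992 -0.    -0.125]
 [ 0.    -1.    -0.   ]]
[[-0.03, 0.004, 0.002], [0.0, -6.6, 0.0]]
[[-0.029, 0.004, 0.004], [0.0, -6.6, 0.0]]
[[-0.029, 0.004, 0.009], [0.0, -6.5, 0.0]]
[[-0.027, 0.003, 0.011], [0.0, -6.6, 0.0]]
[[-0.026, 0.004, 0.015], [0.0, -6.6, 0.0]]
[[-0.024, 0.004, 0.017], [0.0, -6.6, 0.0]]
[[-0.022, 0.004, 0.02], [0.0, -6.5, 0.0]]
[[-0.02, 0.004, 0.023], [0.0, -6.6, 0.0]]
[[-0.017, 0.004, 0.024], [0.0, -6.6, 0.0]]
[[-0.014, 0.004, 0.026], [0.0, -6.6, 0.0]]
[[-0.01, 0.003, 0.028], [0.0, -6.5, 0.0]]
[[-0.008, 0.004, 0.029], [0.0, -6.6, 0.0]]
[[-0.004, 0.004, 0.029], [0.0, -6.6, 0.0]]
max 30.7 mm 6.60 deg end [0.4831 0.0678 0.2002]
```

Call:
jog_arm([
  [1, [-0.03, 0.004, 0.002], [0, -6.6, 0]],
  [1, [-0.029, 0.004, 0.004], [0, -6.6, 0]],
  [1, [-0.029, 0.004, 0.009], [0, -6.5, 0]],
  [1, [-0.027, 0.003, 0.011], [0, -6.6, 0]],
  [1, [-0.026, 0.004, 0.015], [0, -6.6, 0]],
  [1, [-0.024, 0.004, 0.017], [0, -6.6, 0]],
  [1, [-0.022, 0.004, 0.02], [0, -6.5, 0]],
  [1, [-0.02, 0.004, 0.023], [0, -6.6, 0]],
  [1, [-0.017, 0.004, 0.024], [0, -6.6, 0]],
  [1, [-0.014, 0.004, 0.026], [0, -6.6, 0]],
])

```text
clock: 1.82
tcp_pos: [0.4678, -0.0205, 0.2111]
orientation: [-1.528, 0.429, -0.429]
contact_force: [0.4, -0.8, -0.3]
grip_width: 0.0851
```

Call:
jog_arm([
  [1, [-0.01, 0.003, 0.028], [0, -6.5, 0]],
  [1, [-0.008, 0.004, 0.029], [0, -6.6, 0]],
  [1, [-0.004, 0.004, 0.029], [0, -6.6, 0]],
  [1, [0, 0, 0], [0, 0, 0]],
])

```text
clock: 2.15
tcp_pos: [0.4848, 0.072, 0.2003]
orientation: [-1.561, 0.154, -0.154]
contact_force: [-0.1, 0.7, 1.0]
grip_width: 0.085
```

Run:
```python
from h import *
o=r.get_obs();print(o['clock'],np.round(o['joints'],3),np.round(o['tcp_pos'],4),R.from_rotvec(o['orientation']).as_matrix().round(3))
f=grab('wrist','wrist1')
print(proj(f,[[.483,.068,.075],[.483,.068,0]]))
```

```text
2.15 [ 0.389  0.328 -0.78   2.     0.284  0.922  0.836] [0.4848 0.072  0.2003] [[ 0.981  0.001  0.195]
 [-0.195  0.004  0.981]
 [-0.    -1.     0.004]]
[[318.00986792 197.24399752]
 [318.77173826 174.58226545]]
```

View pics/wrist1.png

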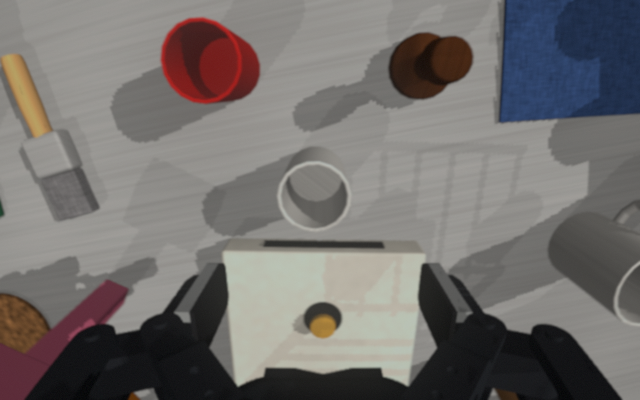

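The wrist view shows the white cup with its rim centre at about (314,196), against a predicted (318,197). That agrees to about 3 mm. I'll descend and grasp.

Call:
jog_arm([
  [1, [-0.001, 0.031, -0.005], [0, 0, 0]],
  [1, [0, 0.035, 0], [0, 0, 0]],
  [1, [0, 0.035, 0], [0, 0, 0]],
  [1, [0, 0.03, 0], [0, 0, 0]],
  [1, [0, 0.024, 0], [0, 0, 0]],
  [0, [0, 0, 0], [0, 0, 0]],
  [0, [0, 0, 0], [0, 0, 0]],
  [0, [0, 0, 0], [0, 0, 0]],
  [0, [0, 0, 0], [0, 0, 0]],
  [0, [0, 0, 0], [0, 0, 0]],
], force=40)

```text
clock: 3.03
tcp_pos: [0.4837, 0.0607, 0.0467]
orientation: [-1.564, 0.163, -0.167]
contact_force: [-0.3, -0.0, -1.2]
grip_width: 0.0566
```

Call:
jog_arm([
  [0, [0, -0.02, 0], [0, 0, 0]],
  [0, [0, -0.035, 0], [0, 0, 0]],
  [0, [0, -0.04, 0], [0, 0, 0]],
  [0, [0, -0.04, 0], [0, 0, 0]],
  [0, [0, -0.04, 0], [0, 0, 0]],
  [0, [0, -0.04, 0], [0, 0, 0]],
])

```text
clock: 3.53
tcp_pos: [0.4821, 0.061, 0.2631]
orientation: [-1.565, 0.163, -0.165]
contact_force: [1.2, -0.6, -2.1]
grip_width: 0.0561
```

Run:
```python
from h import *
o=r.get_obs();print(o['clock'],np.round(o['joints'],3),np.round(o['tcp_pos'],4),o['grip_width'],np.round(o['contact_force'],1))
plan(np.array([.5955,-.34,.255]),down(35),12,ease=False)
```

```text
3.5333 [ 0.463  0.241 -0.818  1.938  0.203  1.045  0.918] [0.4821 0.061  0.2631] 0.056056143586932214 [ 1.2 -0.6 -2.1]
[[0.016, 0.001, -0.031], [0.0, 3.6, 0.0]]
[[0.018, 0.0, -0.029], [0.0, 3.6, 0.0]]
[[0.02, 0.001, -0.029], [0.0, 3.6, 0.0]]
[[0.022, 0.001, -0.027], [0.0, 3.5, 0.0]]
[[0.023, 0.0, -0.026], [0.0, 3.6, 0.0]]
[[0.025, 0.001, -0.024], [0.0, 3.6, 0.0]]
[[0.026, 0.001, -0.023], [0.0, 3.6, 0.0]]
[[0.028, 0.001, -0.021], [0.0, 3.6, 0.0]]
[[0.029, 0.0, -0.019], [0.0, 3.6, 0.0]]
[[0.03, 0.001, -0.017], [0.0, 3.5, 0.0]]
[[0.031, 0.001, -0.016], [0.0, 3.6, 0.1]]
[[0.032, 0.0, -0.013], [0.0, 3.6, 0.0]]
max 35.2 mm 3.60 deg end [ 0.5955 -0.34    0.2553]
```

Call:
jog_arm([
  [0, [0.016, 0, -0.031], [0, 3.6, 0]],
  [0, [0.018, 0, -0.029], [0, 3.6, 0]],
  [0, [0.02, 0, -0.029], [0, 3.6, 0]],
  [0, [0.022, 0, -0.027], [0, 3.5, 0]],
  [0, [0.023, 0, -0.026], [0, 3.6, 0]],
  [0, [0.025, 0, -0.024], [0, 3.6, 0]],
  [0, [0.026, 0, -0.023], [0, 3.6, 0]],
  [0, [0.028, 0, -0.021], [0, 3.6, 0]],
  [0, [0.029, 0, -0.019], [0, 3.6, 0]],
  [0, [0.03, 0, -0.017], [0, 3.6, 0]],
])

```text
clock: 4.37
tcp_pos: [0.577, -0.2752, 0.2613]
orientation: [-1.47, 0.655, -0.657]
contact_force: [1.5, -0.5, -1.2]
grip_width: 0.0564
```

Call:
jog_arm([
  [0, [0.031, 0.001, -0.016], [0, 3.6, 0]],
  [0, [0.032, 0, -0.013], [0, 3.6, 0]],
  [0, [0, 0, 0], [0, 0, 0]],
  [0, [0, 0, 0], [0, 0, 0]],
])

```text
clock: 4.7
tcp_pos: [0.595, -0.3428, 0.2594]
orientation: [-1.437, 0.753, -0.753]
contact_force: [-0.2, 1.1, -1.6]
grip_width: 0.0567
```

Run:
```python
from h import *
o=r.get_obs();print(o['clock'],np.round(o['joints'],3),np.round(o['tcp_pos'],4),o['grip_width'],np.round(o['contact_force'],1)); print(R.from_rotvec(o['orientation']).as_matrix().round(3))
f=grab('wrist','wrist2');f=grab('scene','scene2');f=grab('side','side2')
a=cv2.imread('pics/scene2.png');b=cv2.imread('pics/side2.png')
cv2.imwrite('pics/c2.png',np.hstack([cv2.resize(a[60:210,180:330],(400,400)),cv2.resize(b[60:210,300:450],(400,400))]))
```

```text
4.7 [ 0.742  0.53  -0.458  1.488  0.245  1.18   0.849] [ 0.595  -0.3428  0.2594] 0.05674480961226083 [-0.2  1.1 -1.6]
[[ 0.569 -0.     0.823]
 [-0.823 -0.001  0.569]
 [ 0.    -1.    -0.   ]]
```

View pics/wrist2.png

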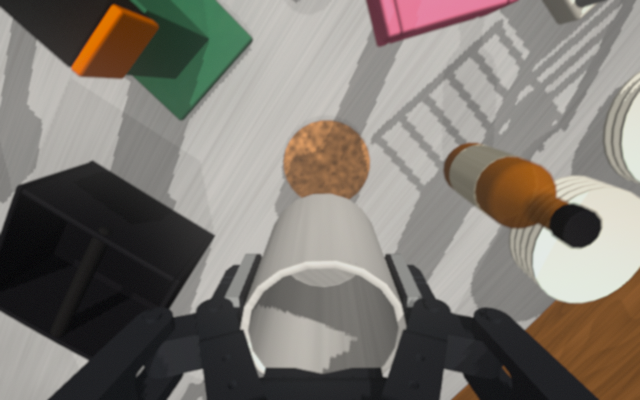

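View pics/c2.png

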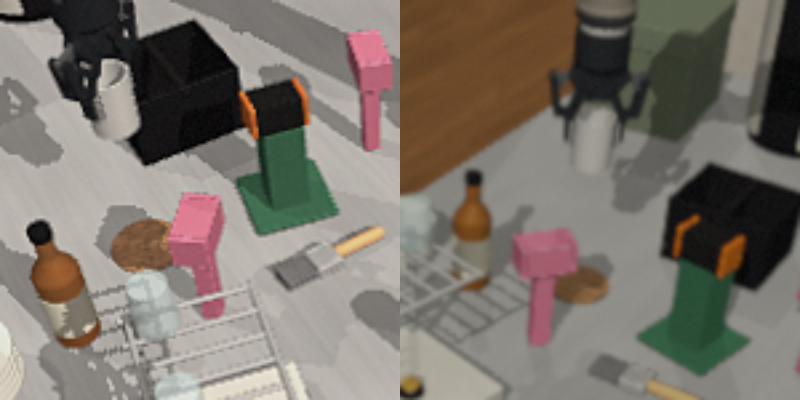

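Run:
```python
from h import *
f=load('wrist2')
print(onplane(f,[[327,162],[284,162],[370,162],[327,119]],.006).round(4))
m=cv2.inRange(cv2.cvtColor(f['image'],cv2.COLOR_RGB2HSV),(5,70,60),(20,255,255)); m[:100]=0;m[205:]=0;m[:,:260]=0;m[:,390:]=0
c=max(cv2.findContours(m,0,1)[0],key=cv2.contourArea)[:,0]; c=c[c[:,1]<185]
P=onplane(f,c,.006)[:,:2]
from scipy.optimize import least_squares
print(least_squares(lambda q:np.hypot(*(P-q).T)-.05,P.mean(0),loss='soft_l1',f_scale=.002).x)
```

```text
[[ 0.5971 -0.3387  0.006 ]
 [ 0.5567 -0.3667  0.006 ]
 [ 0.6375 -0.3107  0.006 ]
 [ 0.5696 -0.2993  0.006 ]]
[ 0.59851569 -0.34231411]
```

Call:
jog_arm([
  [0, [0, 0.035, 0], [0, 0, 0]],
  [0, [0, 0.04, 0], [0, 0, 0]],
  [0, [0, 0.04, 0], [0, 0, 0]],
  [0, [0, 0.035, 0], [0, 0, 0]],
  [0, [0, 0.025, 0], [0, 0, 0]],
  [0, [0, 0.015, 0], [0, 0, 0]],
  [0, [0, 0.01, 0], [0, 0, 0]],
  [0, [0, 0, 0], [0, 0, 0]],
  [0, [0, 0, 0], [0, 0, 0]],
])

```text
clock: 5.6
tcp_pos: [0.5968, -0.3398, 0.0606]
orientation: [-1.437, 0.748, -0.751]
contact_force: [0.6, -1.0, 0.4]
grip_width: 0.0564
```

Call:
jog_arm([
  [0, [0, 0.006, 0], [0, 0, 0]],
  [0, [0, 0, 0], [0, 0, 0]],
  [0, [0, 0, 0], [0, 0, 0]],
])

```text
clock: 5.85
tcp_pos: [0.5963, -0.3403, 0.0543]
orientation: [-1.438, 0.749, -0.751]
contact_force: [0.2, 0.8, -2.1]
grip_width: 0.0565
```

Call:
jog_arm([
  [0, [0, 0.001, 0], [0, 0, 0]],
  [0.85, [0, 0, 0], [0, 0, 0]],
  [1, [0, 0, 0], [0, 0, 0]],
  [1, [0, 0, 0], [0, 0, 0]],
  [1, [0, 0, 0], [0, 0, 0]],
  [1, [0, 0, 0], [0, 0, 0]],
  [1, [0, -0.02, 0], [0, 0, 0]],
  [1, [0, -0.035, 0], [0, 0, 0]],
  [1, [0, -0.04, 0], [0, 0, 0]],
  [1, [0, -0.04, 0], [0, 0, 0]],
])

```text
clock: 6.68
tcp_pos: [0.5953, -0.3397, 0.1882]
orientation: [-1.437, 0.751, -0.748]
contact_force: [0.7, -0.6, -0.2]
grip_width: 0.0857
```

Call:
jog_arm([
  [1, [0, -0.04, 0], [0, 0, 0]],
  [1, [0, -0.03, 0], [0, 0, 0]],
  [1, [0, 0, 0], [0, 0, 0]],
])

```text
clock: 6.93
tcp_pos: [0.5994, -0.341, 0.2659]
orientation: [-1.437, 0.74, -0.76]
contact_force: [1.0, -0.8, 0.6]
grip_width: 0.0853
```

Run:
```python
from h import *
o=r.get_obs();print(o['clock'],np.round(o['joints'],3),np.round(o['tcp_pos'],4),o['grip_width'],np.round(o['contact_force'],1)); print(R.from_rotvec(o['orientation']).as_matrix().round(3))
f=grab('wrist','wrist3')
g=grab('side','side3')
a=cv2.imread('pics/wrist3.png');b=cv2.imread('pics/side3.png')
cv2.imwrite('pics/c3.png',np.hstack([a,]))
P=cloud(f); m=(P[...,2]>.07)&(P[...,2]<.09)&(abs(P[...,0]-.597)<.06)&(abs(P[...,1]+.34)<.06)
print(m.sum(), P[m].min(0),P[m].max(0),(P[m].min(0)+P[m].max(0))/2)
```

```text
6.9333 [ 0.741  0.524 -0.464  1.483  0.247  1.179  0.848] [ 0.5994 -0.341   0.2659] 0.08533095216395607 [ 1.  -0.8  0.6]
[[ 0.572  0.011  0.82 ]
 [-0.82  -0.006  0.572]
 [ 0.011 -1.     0.006]]
835 [ 0.56713155 -0.36989602  0.07000719] [ 0.62440557 -0.31258652  0.08292761] [ 0.59576856 -0.34124127  0.0764674 ]
```

View pics/wrist3.png

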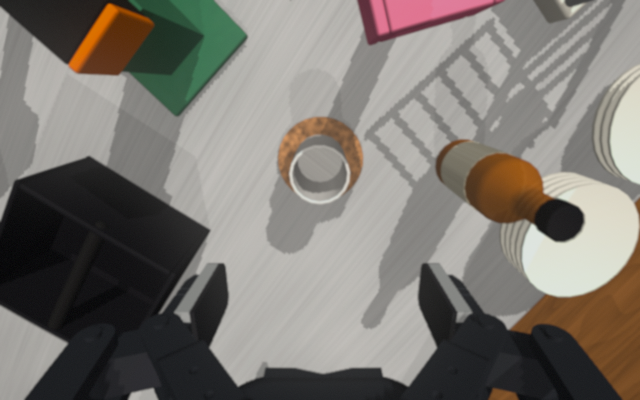

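The cup stands on the coaster, with its rim centred at about (0.596,-0.341) and its top at about 0.081. I'll fit a quick kinematic model from the readings so far, so the mallet grasp with a tilted tool can be planned.

```bash
cat > fk.py <<'E'
import numpy as np, itertools
from scipy.spatial.transform import Rotation as R
from scipy.optimize import least_squares
D=[([1.1049,.4778,.0223,1.5565,-.0115,1.1093,-.0831],[.2362,-.6317,.2493],[-0.367,2.0286,-2.0248]),
([.814,.244,-.337,1.905,.095,1.008,.310],[.4150,-.3127,.2503],[-1.147,1.301,-1.301]),
([.389,.328,-.78,2.,.284,.922,.836],[.4848,.072,.2003],[-1.561,.154,-.154]),
([.463,.241,-.818,1.938,.203,1.045,.918],[.4821,.061,.2631],[-1.565,.163,-.165]),
([.742,.53,-.458,1.488,.245,1.18,.849],[.595,-.3428,.2594],[-1.437,.753,-.753]),
([.741,.524,-.464,1.483,.247,1.179,.848],[.5994,-.341,.2659],[-1.437,.740,-.760])]
def Rot(ax,a): return R.from_euler(ax,a)
def fk(q,P,s):
    o0,d1,L1,e1,L2,e2,L3,w,x0,y0=P[:10]; T=R.from_rotvec(P[10:13])
    p=np.array([x0,y0,d1]);A=Rot('z',o0+s[0]*q[0])*Rot('y',q[1])
    p=p+A.apply([0,0,L1]);A=A*Rot('z',s[1]*q[2]); p=p+A.apply([e1,0,0]);A=A*Rot('y',q[3])
    p=p+A.apply([e2,0,L2]);A=A*Rot('z',s[2]*q[4]); A=A*Rot('y',q[5])
    p=p+A.apply([w,0,L3]);A=A*Rot('z',s[3]*q[6])
    return p,A*T
def res(P,s):
    e=[]
    for q,p,o in D:
        pp,A=fk(q,P,s); e+=list((pp-p)*5); e+=list((A.inv()*R.from_rotvec(o)).as_rotvec())
    return np.array(e+list(0.02*(P[[3,5,7,8,9]])))
if __name__=='__main__':
    best=[]
    for s in itertools.product([1,-1],repeat=4):
        for t0 in ([0,0,0],[0,0,np.pi/2],[-1.57,0,0],[1.57,0,0],[1.2,1.2,1.2],[-1.2,1.2,-1.2],[1.2,-1.2,-1.2],[-1.2,-1.2,1.2]):
          for o0 in (0,-2.3):
            f=least_squares(res,[o0,.3,.4,0,.4,0,.2,0,0,0]+list(t0),args=(s,))
            best.append((f.cost,s,f.x))
    best.sort(key=lambda b:b[0])
    for b in best[:4]: print(b[0],b[1],b[2].round(3))
    np.savez('/tmp/fk.npz',P=best[0][2],s=best[0][1])
    for q,p,o in D: 
        pp,A=fk(q,best[0][2],best[0][1]); print((pp-p).round(4),(A.inv()*R.from_rotvec(o)).as_rotvec().round(3))
E
python3 fk.py
```

```text
0.002544409940244601 (-1, -1, -1, -1) [-0.084  0.195  0.527  0.011  0.486  0.025  0.176  0.018  0.002 -0.017
  1.168 -1.272 -1.271]
0.002544409940244705 (-1, -1, -1, -1) [-0.084  0.195  0.527  0.011  0.486  0.025  0.176  0.018  0.002 -0.017
  1.168 -1.272 -1.271]
0.00254440994024472 (-1, -1, -1, -1) [-8.400e-02  1.950e-01  5.270e-01  1.100e-02  4.860e-01  2.500e-02
  1.760e-01  1.800e-02  2.000e-03 -1.700e-02 -2.255e+00  2.455e+00
  2.454e+00]
0.0025444099402447216 (-1, -1, -1, -1) [-0.084  0.195  0.527  0.011  0.486  0.025  0.176  0.018  0.002 -0.017
  1.168 -1.272 -1.271]
[ 0.0008  0.0008 -0.0067] [-0.     0.001 -0.001]
[ 0.0063  0.004  -0.0026] [ 0.     0.001 -0.   ]
[-0.005   0.0011  0.0034] [ 0. -0.  0.]
[0.0019 0.0017 0.0014] [-0.001 -0.    -0.001]
[-0.0014 -0.004   0.0022] [-0.    -0.001  0.   ]
[-0.0026 -0.0036  0.0022] [0.001 0.    0.001]
```

```bash
cat > fk2.py <<'E'
from fk import *
S=(-1,-1,-1,-1)
def fk(q,P):
    o0,d1,L1,e1,L2,e2,L3,w,a0,y1,y2,y3=P[:12]; T=R.from_rotvec(P[12:15])
    A=Rot('z',o0-q[0]); p=np.array([0,0,d1])+A.apply([a0,y1,0]);A=A*Rot('y',q[1])
    p=p+A.apply([0,0,L1]);A=A*Rot('z',-q[2]); p=p+A.apply([e1,y2,0]);A=A*Rot('y',q[3])
    p=p+A.apply([e2,y3,L2]);A=A*Rot('z',-q[4]); A=A*Rot('y',q[5])
    p=p+A.apply([w,0,L3]);A=A*Rot('z',-q[6])
    return p,A*T
def res(P):
    e=[]
    for q,p,o in D:
        pp,A=fk(q,P); e+=list((pp-p)*10); e+=list((A.inv()*R.from_rotvec(o)).as_rotvec())
    return np.array(e+list(0.02*(P[[3,5,7,8,9,10,11]])))
lo=np.array([-2.96,-.34,-1.41,.24,-1.37,.17,-2.96]);hi=np.array([2.96,2.1,1.46,2.44,4.51,1.92,2.96])
def ik(p,Q,P,q0,tries=12,seed=0):
    rng=np.random.default_rng(seed); out=[]
    for k in range(tries):
        s=np.clip(q0+rng.normal(0,.5 if k else 0,7),lo+.05,hi-.05)
        f=least_squares(lambda q:np.r_[(fk(q,P)[0]-p)*10,(fk(q,P)[1].inv()*Q).as_rotvec()*3,.01*(q-q0)],s,bounds=(lo+.03,hi-.03))
        q=f.x;pp,A=fk(q,P); out.append((np.linalg.norm(pp-p),np.linalg.norm((A.inv()*Q).as_rotvec()),np.abs(q-q0).max(),q))
    out.sort(key=lambda a:(a[0]>.005)+(a[1]>.02)+a[2]*.1+ a[0]+a[1]); return out[0]
if __name__=='__main__':
    z=np.load('/tmp/fk.npz');P0=z['P']
    f=least_squares(res,list(P0[:8])+[0,0,0,0]+list(P0[10:13]))
    print(f.cost,f.x.round(3))
    for q,p,o in D: 
        pp,A=fk(q,f.x); print((pp-p).round(4),(A.inv()*R.from_rotvec(o)).as_rotvec().round(3))
    np.save('/tmp/fk2.npy',f.x)
E
python3 fk2.py
```

```text
5.092408678635755e-06 [ 2.000e-03  2.840e-01  5.430e-01  1.000e-03  4.710e-01 -1.000e-03
  3.070e-01 -1.000e-03 -1.000e-03 -3.100e-02 -1.600e-02 -1.600e-02
  1.210e+00 -1.208e+00 -1.208e+00]
[ 0.0001  0.     -0.    ] [ 0.     0.001 -0.   ]
[-0.     -0.0001  0.    ] [0.    0.001 0.   ]
[-0.0001  0.      0.    ] [ 0. -0. -0.]
[ 0.0001  0.     -0.    ] [-0.001 -0.    -0.001]
[-0.     -0.0001 -0.0001] [-0.    -0.001  0.   ]
[-0.      0.      0.0001] [0.    0.    0.001]
```

```bash
cat > srch.py <<'E'
from fk2 import *
P=np.load('/tmp/fk2.npy')
def tool(y,z): 
    x=np.cross(y,z); return R.from_matrix(np.c_[x,y,z])
q0=np.array([.741,.524,-.464,1.483,.247,1.179,.848])
c=np.array([.392,-.316,.168]); yaw=np.radians(-8); mx=np.array([np.cos(yaw),np.sin(yaw),0]);my=np.array([-np.sin(yaw),np.cos(yaw),0]);Z=np.array([0,0,1.])
for hs in (1,-1):
  for th in (30,45,60):
    t=np.radians(th); y=-Z*np.cos(t)+hs*mx*np.sin(t)
    for zs in (1,-1):
      Q=tool(y,zs*my)
      a=ik(c,Q,P,q0,8); b=ik(c+[0,0,.17],Q,P,a[3],4)
      print('pick',hs,th,zs,'%.3f %.2f %.1f | lift %.3f %.2f'%(a[0],a[1],a[2],b[0],b[1]),a[3].round(2))
m=np.array([.39,.335,.05])
q1=np.array([.0,.5,-.5,1.6,.2,1.1,.8])
for th in (30,45,60): # tilt at place = 90-th toward d
    t=np.radians(th)
    for d in range(0,360,45):
        e=np.array([np.cos(np.radians(d)),np.sin(np.radians(d)),0]); y=-Z*np.sin(t)+e*np.cos(t)
        for zs in (1,-1):
            Q=tool(y,zs*np.cross(Z,e)); a=ik(m-e*0,Q,P,q1,6)
            if a[0]<.01 and a[1]<.05: print('place th',th,'d',d,zs,'%.3f %.2f'%a[:2],a[3].round(2))
E
python3 srch.py
```

```text
pick 1 30 1 0.000 0.00 1.0 | lift 0.000 0.00 [ 1.77  0.43 -1.21  2.28  0.55  0.27  1.63]
pick 1 30 -1 0.000 0.00 1.1 | lift 0.000 0.00 [ 0.99  0.2  -0.3   2.32 -0.88  0.28 -0.18]
pick 1 45 1 0.005 0.01 1.9 | lift 0.019 0.07 [ 1.97  0.67 -1.38  2.41  2.13  0.2   0.22]
pick 1 45 -1 0.000 0.00 3.9 | lift 0.033 0.18 [ 1.71  0.39 -0.99  2.41  4.1   0.2   1.29]
pick 1 60 1 0.019 0.06 2.7 | lift 0.007 0.03 [ 2.08  0.91 -1.38  2.41  2.93  0.2  -0.32]
pick 1 60 -1 0.019 0.06 2.7 | lift 0.007 0.03 [ 2.08  0.91 -1.38  2.41  2.93  0.2   2.83]
pick -1 30 1 0.000 0.00 0.7 | lift 0.000 0.00 [ 0.86  0.62 -0.56  1.72  0.39  1.45  1.57]
pick -1 30 -1 0.000 0.00 2.1 | lift 0.000 0.00 [ 0.35  0.55  0.15  1.75  0.1   1.33 -1.26]
pick -1 45 1 0.000 0.00 0.7 | lift 0.000 0.00 [ 0.77  0.75 -0.52  1.59  0.41  1.71  1.54]
pick -1 45 -1 0.000 0.00 2.1 | lift 0.000 0.00 [ 0.27  0.71  0.24  1.63  0.1   1.57 -1.24]
pick -1 60 1 0.000 0.00 0.8 | lift 0.011 0.05 [ 0.59  0.85 -0.29  1.49  0.35  1.89  1.62]
pick -1 60 -1 0.000 0.00 2.0 | lift 0.011 0.05 [ 0.2   0.86  0.34  1.52  0.11  1.77 -1.18]
place th 30 d 0 1 0.
[... 2581 characters left out ...]
6  0.7   0.9   2.72]
place th 60 d 135 -1 0.000 0.00 [-0.09  0.69 -0.59  1.98 -0.24  0.68  0.4 ]
place th 60 d 180 1 0.000 0.00 [-0.75  0.72  0.14  1.8  -0.44  1.11 -1.91]
place th 60 d 180 -1 0.000 0.00 [-0.21  0.8  -0.62  1.76  0.09  1.09  0.76]
place th 60 d 225 1 0.000 0.00 [-0.88  0.75  0.09  1.72 -0.08  1.2  -1.54]
place th 60 d 225 -1 0.000 0.00 [-0.38  0.85 -0.65  1.68  0.39  1.31  1.17]
place th 60 d 270 1 0.000 0.00 [-0.97  0.7  -0.03  1.83  0.33  1.1  -1.23]
place th 60 d 270 -1 0.000 0.00 [-0.5   0.81 -0.69  1.79  0.71  1.33  1.59]
place th 60 d 315 1 0.000 0.00 [-0.88  0.61 -0.31  2.05  0.87  0.93 -1.05]
place th 60 d 315 -1 0.000 0.00 [-0.55  0.72 -0.73  2.03  1.06  1.16  1.96]
```

```bash
cat >> h.py <<'E'
Z=np.array([0,0,1.])
def tool(y,z): return R.from_matrix(np.c_[np.cross(y,z),y,z])
def pickpose(yawdeg,th,zs=-1,hs=-1):
    a=np.radians(yawdeg);mx=np.array([np.cos(a),np.sin(a),0]);my=np.array([-np.sin(a),np.cos(a),0]);t=np.radians(th)
    y=-Z*np.cos(t)+hs*mx*np.sin(t); return tool(y,zs*my),y
E
python3 - <<'E'
from h import *
Q,y=pickpose(-8,45)
c=np.array([.391,-.318,.168]); p=c-.14*y; print(p)
plan(p,Q,20)
import sys; sys.path.insert(0,'.')
import fk2; P=np.load('/tmp/fk2.npy'); q0=np.array(r.get_obs()['joints'])
a=fk2.ik(p,Q,P,q0); print(a)
E
```

```text
[ 0.48903154 -0.33177743  0.26699495]
[[-0.003, 0.0, -0.004], [-2.6, 6.2, -1.1]]
[[-0.003, -0.001, -0.005], [-2.6, 6.2, -1.1]]
[[-0.003, 0.0, -0.005], [-2.6, 6.3, -1.2]]
[[-0.002, 0.0, -0.005], [-2.6, 6.2, -1.1]]
[[-0.001, 0.0, -0.005], [-2.6, 6.2, -1.1]]
[[-0.001, 0.001, -0.005], [-2.5, 6.2, -1.1]]
[[0.0, 0.001, -0.006], [-2.6, 6.3, -1.2]]
[[0.0, 0.001, -0.005], [-2.6, 6.2, -1.1]]
[[0.001, 0.001, -0.005], [-2.6, 6.2, -1.1]]
[[0.002, 0.001, -0.005], [-2.6, 6.2, -1.1]]
[[0.002, 0.002, -0.005], [-2.6, 6.3, -1.2]]
[[0.002, 0.002, -0.004], [-2.6, 6.2, -1.1]]
[[0.003, 0.002, -0.004], [-2.6, 6.2, -1.1]]
[[0.003, 0.003, -0.004], [-2.6, 6.2, -1.1]]
[[0.004, 0.002, -0.003], [-2.6, 6.2, -1.2]]
[[0.003, 0.003, -0.003], [-2.6, 6.3, -1.1]]
[[0.004, 0.003, -0.002], [-2.5, 6.2, -1.1]]
[[0.004, 0.003, -0.001], [-2.6, 6.2, -1.1]]
[[0.004, 0.004, -0.001], [-2.6, 6.2, -1.2]]
[[0.005, 0.003, 0.0], [-2.6, 6.3, -1.1]]
max 6.1 mm 6.92 deg end [ 0.4889 -0.3321  0.2674]
(np.float64(3.4953274328434316e-06), np.float64(2.4302566456819248e-05), np.float64(2.06745510911158), array([ 0.26240279,  0.74405197,  0.23513535,  1.29560114,  0.09565474,
        1.86189423, -1.22006589]))
```

Run:
```python
from h import *
Q,y=pickpose(-8,40)
c=np.array([.391,-.318,.168]); p=c-.12*y; print(p)
plan(p,Q,20)
import fk2; P=np.load('/tmp/fk2.npy'); q0=np.array(r.get_obs()['joints'])
a=fk2.ik(p,Q,P,q0); print(a)
```

```text
[ 0.46738385 -0.32873505  0.25992533]
[[-0.004, 0.0, -0.005], [-2.3, 6.3, -1.0]]
[[-0.004, 0.0, -0.005], [-2.3, 6.3, -1.0]]
[[-0.003, 0.0, -0.006], [-2.3, 6.3, -1.0]]
[[-0.002, 0.001, -0.006], [-2.3, 6.3, -1.0]]
[[-0.002, 0.0, -0.006], [-2.3, 6.4, -1.0]]
[[-0.001, 0.001, -0.007], [-2.4, 6.3, -1.0]]
[[0.0, 0.001, -0.006], [-2.3, 6.3, -1.0]]
[[0.0, 0.002, -0.006], [-2.3, 6.3, -1.0]]
[[0.001, 0.001, -0.006], [-2.3, 6.3, -1.0]]
[[0.002, 0.002, -0.006], [-2.3, 6.3, -1.0]]
[[0.002, 0.003, -0.006], [-2.3, 6.3, -1.0]]
[[0.003, 0.002, -0.005], [-2.3, 6.3, -1.0]]
[[0.004, 0.003, -0.005], [-2.3, 6.3, -1.0]]
[[0.003, 0.003, -0.004], [-2.3, 6.4, -1.0]]
[[0.005, 0.003, -0.004], [-2.3, 6.3, -1.0]]
[[0.004, 0.003, -0.003], [-2.3, 6.3, -1.0]]
[[0.005, 0.004, -0.003], [-2.3, 6.3, -1.0]]
[[0.005, 0.004, -0.002], [-2.3, 6.3, -1.0]]
[[0.005, 0.004, -0.001], [-2.3, 6.3, -1.1]]
[[0.005, 0.004, 0.0], [-2.4, 6.3, -1.0]]
max 7.1 mm 6.87 deg end [ 0.4672 -0.3288  0.2597]
(np.float64(3.3337362478345174e-06), np.float64(2.4403969783427967e-05), np.float64(2.091357905362658), array([ 0.29302287,  0.66394742,  0.19022684,  1.40576914,  0.10219217,
        1.74494554, -1.24396869]))
```

Call:
jog_arm([
  [1, [-0.004, 0, -0.005], [-2.3, 6.3, -1]],
  [1, [-0.004, 0, -0.005], [-2.3, 6.3, -1]],
  [1, [-0.003, 0, -0.006], [-2.3, 6.3, -1]],
  [1, [-0.002, 0, -0.006], [-2.3, 6.3, -1]],
  [1, [-0.002, 0, -0.006], [-2.3, 6.4, -1]],
  [1, [-0.001, 0.001, -0.007], [-2.4, 6.3, -1]],
  [1, [0, 0.001, -0.006], [-2.3, 6.3, -1]],
  [1, [0, 0.002, -0.006], [-2.3, 6.3, -1]],
  [1, [0.001, 0.001, -0.006], [-2.3, 6.3, -1]],
  [1, [0.002, 0.002, -0.006], [-2.3, 6.3, -1]],
])

```text
clock: 7.87
tcp_pos: [0.5309, -0.3333, 0.2572]
orientation: [-1.386, 1.7, -1.636]
contact_force: [-0.2, 0.4, 0.4]
grip_width: 0.0857
```

Call:
jog_arm([
  [1, [0.002, 0.003, -0.006], [-2.3, 6.3, -1]],
  [1, [0.003, 0.002, -0.005], [-2.3, 6.3, -1]],
  [1, [0.004, 0.003, -0.005], [-2.3, 6.3, -1]],
  [1, [0.003, 0.003, -0.004], [-2.3, 6.4, -1]],
  [1, [0.005, 0.003, -0.004], [-2.3, 6.3, -1]],
  [1, [0.004, 0.003, -0.003], [-2.3, 6.3, -1]],
  [1, [0.005, 0.004, -0.003], [-2.3, 6.3, -1]],
  [1, [0.005, 0.004, -0.002], [-2.3, 6.3, -1]],
  [1, [0.005, 0.004, -0.001], [-2.3, 6.3, -1]],
  [1, [0.005, 0.004, 0], [-2.3, 6.3, -1]],
])

```text
clock: 8.7
tcp_pos: [0.4658, -0.3279, 0.2573]
orientation: [0.522, -1.811, 1.719]
contact_force: [-0.0, 0.0, 0.2]
grip_width: 0.0852
```

Call:
jog_arm([
  [1, [0, 0, 0], [0, 0, 0]],
  [1, [0, 0, 0], [0, 0, 0]],
])

```text
clock: 8.87
tcp_pos: [0.4659, -0.3288, 0.2577]
orientation: [0.528, -1.815, 1.723]
contact_force: [-0.0, -0.1, -0.1]
grip_width: 0.0854
```

Run:
```python
from h import *
o=r.get_obs();print(o['clock'],np.round(o['joints'],3),np.round(o['tcp_pos'],4)); print(R.from_rotvec(o['orientation']).as_matrix().round(3))
f=grab('wrist','wrist4')
print(proj(f,[[.391,-.318,.186]]))
```

```text
8.8667 [ 0.327  0.665  0.134  1.405  0.126  1.748 -1.265] [ 0.4659 -0.3288  0.2577]
[[-0.756 -0.64  -0.136]
 [ 0.102  0.09  -0.991]
 [ 0.646 -0.763 -0.002]]
[[320.88598717 222.59725234]]
```

View pics/wrist4.png

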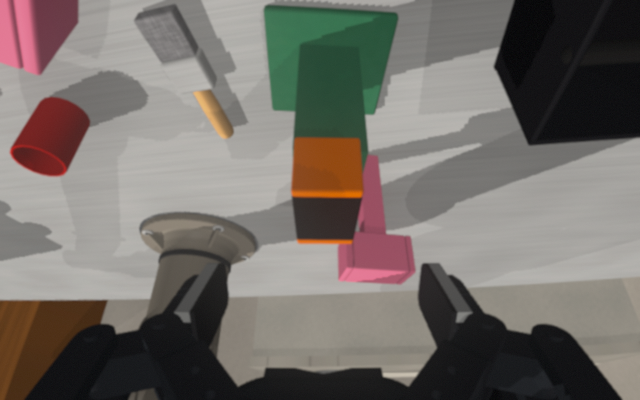

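Run:
```python
from h import *
f=load('wrist4')
im=cv2.imread('pics/wrist4.png'); cv2.imwrite('pics/c4.png',cv2.resize(im[120:260,270:390],(600,700))[:600])
hsv=cv2.cvtColor(f['image'],cv2.COLOR_RGB2HSV)
m=cv2.inRange(hsv,(8,150,90),(22,255,255)); m[:125]=0;m[255:]=0;m[:,:280]=0;m[:,:]*=1;m[:,375:]=0
n,l,s,c=cv2.connectedComponentsWithStats(m)
for i in range(1,n):
    if s[i,4]>20: 
        cc=cv2.findContours((l==i).astype(np.uint8),0,1)[0][0]; print(s[i],cv2.boxPoints(cv2.minAreaRect(cc)).tolist())
P=cloud(f)
q=onplane(f,[[293,194],[360.5,194],[353,243],[298,243]],.186);print(q.round(4),q.mean(0))
for a,b in ((0,1),(1,2),(2,3),(3,0)): d=q[b]-q[a];print(np.linalg.norm(d),np.degrees(np.arctan2(d[1],d[0])))
p=P[200:238,300:350].reshape(-1,3);p=p[np.abs(p[:,2]-.186)<.01];print('top z',np.median(p[:,2]))
e=P[150:185,300:352].reshape(-1,3);
print('face pts',np.nanmedian(e,axis=0))
A=np.c_[e[:,1:],np.ones(len(e))];A_=A[~np.isnan(e).any(1)];b=e[~np.isnan(e).any(1),0];k=np.linalg.lstsq(A_,b,rcond=None)[0];print('x=ay+bz+c',k)
```

```text
[ 292  137   71   62 4132] [[291.7377014160156, 197.01756286621094], [293.1790466308594, 136.48045349121094], [363.3297424316406, 138.1507110595703], [361.8883972167969, 198.6878204345703]]
[298 239  55   5 232] [[298.0, 239.0], [352.0, 239.0], [352.0, 243.0], [298.0, 243.0]]
[[ 0.4314 -0.3059  0.186 ]
 [ 0.4258 -0.3482  0.186 ]
 [ 0.3522 -0.3391  0.186 ]
 [ 0.3581 -0.2943  0.186 ]] [ 0.39187098 -0.32190282  0.186     ]
0.042666686214279756 -97.63897286017828
0.07414036445995371 172.9307079143982
0.045163844020564226 82.41142135443862
0.07419730013942633 -8.998178874464775
top z 0.18599578488347307
face pts [ 0.43230482 -0.32663202  0.16749466]
x=ay+bz+c [0.15243262 0.00312713 0.48158425]
```

View pics/c4.png

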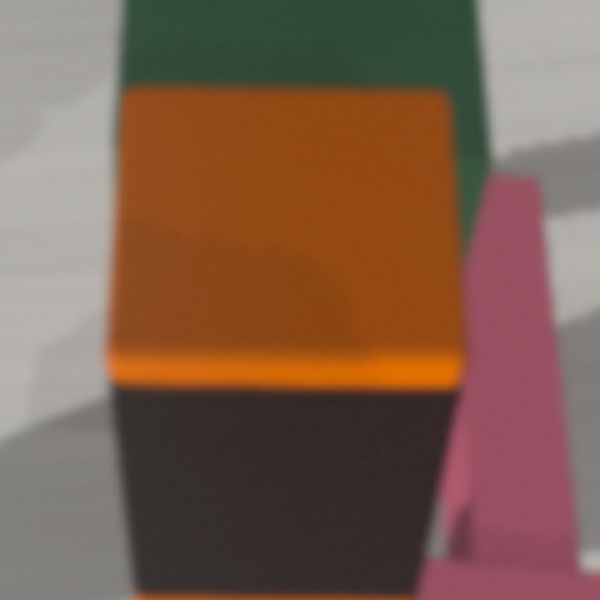

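Call:
jog_arm([
  [1, [-0.005, 0.03, 0.004], [0, 0, 0]],
  [1, [0, 0.035, 0], [0, 0, 0]],
  [1, [0, 0.028, 0], [0, 0, 0]],
  [1, [0, 0.019, 0], [0, 0, 0]],
  [1, [0, 0, 0], [0, 0, 0]],
  [0, [0, 0, 0], [0, 0, 0]],
  [0, [0, 0, 0], [0, 0, 0]],
  [0, [0, 0, 0], [0, 0, 0]],
  [0, [0, 0, 0], [0, 0, 0]],
  [0, [0, 0, 0], [0, 0, 0]],
], force=70)

```text
clock: 9.75
tcp_pos: [0.4003, -0.3231, 0.1715]
orientation: [0.522, -1.817, 1.727]
contact_force: [3.8, 0.5, 5.5]
grip_width: 0.0452
```

Call:
jog_arm([
  [0, [0, 0, 0], [0, 0, 0]],
  [0, [0, 0, 0], [0, 0, 0]],
])

```text
clock: 9.92
tcp_pos: [0.4003, -0.3231, 0.1715]
orientation: [0.522, -1.817, 1.727]
contact_force: [4.2, 0.2, 5.5]
grip_width: 0.0454
```

Run:
```python
from h import *
o=r.get_obs();print(o['clock'],np.round(o['joints'],3),np.round(o['tcp_pos'],4),o['grip_width'],np.round(o['contact_force'],1)); print(R.from_rotvec(o['orientation']).as_matrix().round(3))
f=grab('scene','scene5');g=grab('side','side5')
a=cv2.imread('pics/scene5.png');b=cv2.imread('pics/side5.png')
cv2.imwrite('pics/c5.png',np.hstack([cv2.resize(a[50:200,220:370],(400,400)),cv2.resize(b[60:210,350:500],(400,400))]))
```

```text
9.9167 [ 0.355  0.66   0.126  1.633  0.141  1.517 -1.283] [ 0.4003 -0.3231  0.1715] 0.04539688468503203 [4.2 0.2 5.5]
[[-0.76  -0.636 -0.137]
 [ 0.105  0.088 -0.991]
 [ 0.642 -0.767 -0.001]]
```

View pics/c5.png

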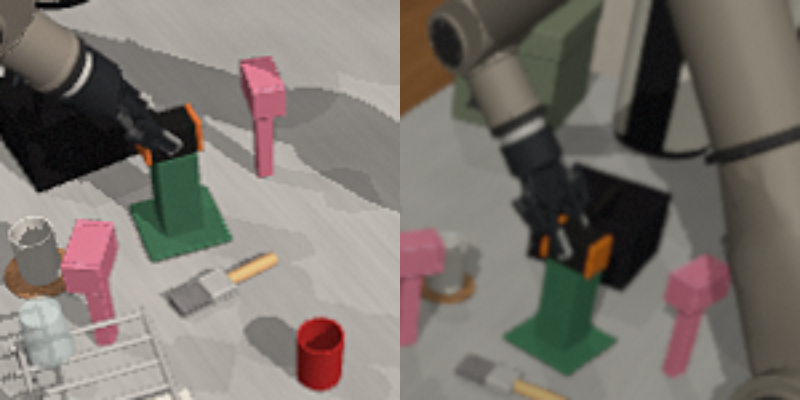

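Call:
jog_arm([
  [0, [0.01, -0.012, 0], [0, 0, 0]],
  [0, [0.016, -0.019, 0], [0, 0, 0]],
  [0, [0.02, -0.024, 0], [0, 0, 0]],
  [0, [0.02, -0.024, 0], [0, 0, 0]],
  [0, [0.02, -0.024, 0], [0, 0, 0]],
  [0, [0.02, -0.024, 0], [0, 0, 0]],
  [0, [0.01, -0.012, 0], [0, 0, 0]],
  [0, [0, 0, 0], [0, 0, 0]],
])

```text
clock: 10.68
tcp_pos: [0.4005, -0.3241, 0.3548]
orientation: [0.517, -1.817, 1.731]
contact_force: [-0.3, -0.5, -2.8]
grip_width: 0.0456
```

Run:
```python
from h import *
o=r.get_obs();print(o['clock'],np.round(o['joints'],3),np.round(o['tcp_pos'],4),o['grip_width'],np.round(o['contact_force'],1)); print(R.from_rotvec(o['orientation']).as_matrix().round(3))
f=grab('scene','scene6');g=grab('side','side6')
a=cv2.imread('pics/scene6.png');b=cv2.imread('pics/side6.png')
cv2.imwrite('pics/c6.png',np.hstack([cv2.resize(a[30:180,220:370],(400,400)),cv2.resize(b[40:190,350:500],(400,400))]))
```

```text
10.6833 [ 0.338  0.481  0.153  1.482  0.163  1.837 -1.223] [ 0.4005 -0.3241  0.3548] 0.045603477741483156 [-0.3 -0.5 -2.8]
[[-0.762 -0.633 -0.138]
 [ 0.107  0.087 -0.99 ]
 [ 0.639 -0.769  0.001]]
```

View pics/c6.png

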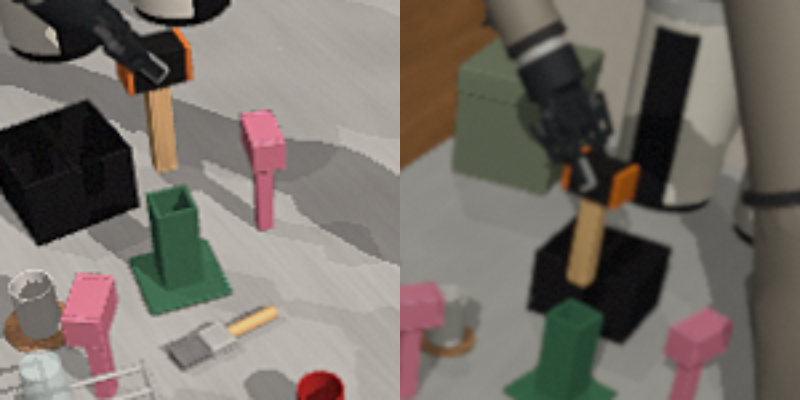

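Run:
```python
from h import *
for n,pts in (('scene6',dict(jug=(331,285),jugrim=(318,297),tumbler=(425,330),notebook=(475,320),tin=(267,290),tamper=(362,216),handle=(354,300))),('side6',dict(jug=(246,242),tumbler=(227,315),tin=(231,210),tamper=(335,250)))):
    f=load(n);P=cloud(f)
    for k,v in pts.items():
        w=P[v[1]-3:v[1]+4,v[0]-3:v[0]+4].reshape(-1,3); print(n,k,np.nanmedian(w,axis=0).round(3))
import fk2; PP=np.load('/tmp/fk2.npy'); q0=np.array(r.get_obs()['joints'])
for d in (150,168,190,210,225):
    a=np.radians(d); e=np.array([np.cos(a),np.sin(a),0]); t=np.radians(40)
    y=np.cos(t)*e-np.sin(t)*Z; Q=tool(y,-np.cross(Z,e)); c=np.array([.41,.335,.044]); p=c+.008*Z-.0085*e
    b=fk2.ik(p,Q,PP,q0+[0,0,0,0,0,0,2],8); b2=fk2.ik(p+[0,0,.2],Q,PP,b[3],6); print(d,p.round(3),b[0],b[3].round(2),b2[0],b2[3].round(2))
    g=c+.105*e; g[2]=.044
    b=fk2.ik(g,down(d-90),PP,b[3],8); print('  regrasp',b[0],b[3].round(2))
```

```text
scene6 jug [0.595 0.31  0.071]
scene6 jugrim [0.634 0.307 0.032]
scene6 tumbler [0.458 0.532 0.061]
scene6 notebook [0.321 0.581 0.034]
scene6 tin [0.748 0.252 0.115]
scene6 tamper [0.405 0.181 0.085]
scene6 handle [0.565 0.373 0.07 ]
side6 jug [0.637 0.312 0.066]
side6 tumbler [0.5   0.527 0.055]
side6 tin [0.735 0.271 0.116]
side6 tamper [0.393 0.188 0.081]
150 [0.417 0.331 0.052] 2.6318229259302505e-06 [-0.12  0.88 -0.44  1.72 -0.42  1.14  0.84] 9.426214202419768e-07 [-0.09  0.6  -0.48  1.67 -0.49  1.42  0.69]
  regrasp 4.317339173282622e-06 [-0.98  0.5  -0.03  2.11  0.03  0.52  0.01]
168 [0.418 0.333 0.052] 1.868243477143893e-06 [-0.21  0.93 -0.44  1.58 -0.25  1.33  0.9 ] 8.348174979756056e-07 [-0.19  0.68 -0.48  1.53 -0.34  1.6   0.79]
  regrasp 4.926978338062115e-06 [-0.86  0.48 -0.16  2.18  0.16  0.5   0.22]
190 [0.418 0.336 0.052] 1.4463489247495465e-06 [-0.33  0.98 -0.44  1.46 -0.06  1.52  1.03] 7.679378896340897e-07 [-0.31  0.75 -0.49  1.4  -0.15  1.79  0.96]
  regrasp 5.490158920292857e-06 [-0.69  0.45 -0.3   2.24  0.29  0.49  0.53]
210 [0.417 0.339 0.052] 1.4894232661914839e-06 [-0.44  1.01 -0.46  1.4   0.12  1.64  1.18] 0.0011070755235707682 [-0.65  0.73 -0.11  1.37 -0.12  1.89  1.34]
  regrasp 5.334957191225451e-06 [-0.51  0.45 -0.42  2.26  0.39  0.49  0.85]
225 [0.416 0.341 0.052] 1.6047659871769814e-06 [-0.52  1.02 -0.47  1.39  0.26  1.69  1.29] 0.002346157031549917 [-0.98  0.74  0.3   1.4  -0.11  1.89  1.71]
  regrasp 4.824846206873549e-06 [-0.38  0.47 -0.51  2.26  0.46  0.51  1.11]
```

Run:
```python
from h import *
import fk2; PP=np.load('/tmp/fk2.npy'); q0=np.array(r.get_obs()['joints'])
d=150;a=np.radians(d); e=np.array([np.cos(a),np.sin(a),0]); t=np.radians(40)
y=np.cos(t)*e-np.sin(t)*Z; Q=tool(y,-np.cross(Z,e)); c=np.array([.397,.335,.044]); p=c+.008*Z-.0085*e
p0,R0=pose()
w=(R0.inv()*Q).as_rotvec(); print('rel',np.degrees(w).round(1))
if w[1]>0: w=w*(1-2*np.pi/np.linalg.norm(w))
print(np.degrees(w).round(1))
pm=np.array([.44,0,.36])
n1=14;n2=14
Rm=R0*R.from_rotvec(w*n1/(n1+n2))
b=fk2.ik(pm,Rm,PP,q0+[0,0,0,0,0,0,1]); print(b[0],b[3].round(2))
pp,QQ=plan(pm,Rm,n1)
plan(p+[0,0,.2],Q,n2,pp,QQ)
```

```text
rel [ -14.1 -162.3   22.4]
[ -14.1 -162.3   22.4]
1.2056430985111249e-06 [ 0.11  0.34 -0.09  1.65 -0.25  1.75 -0.31]
[[0.001, 0.0, -0.023], [-0.5, -5.8, 0.8]]
[[-0.002, 0.0, -0.023], [-0.5, -5.8, 0.8]]
[[-0.004, 0.0, -0.023], [-0.5, -5.8, 0.8]]
[[-0.007, 0.0, -0.023], [-0.5, -5.8, 0.8]]
[[-0.008, 0.001, -0.021], [-0.5, -5.8, 0.8]]
[[-0.011, 0.001, -0.021], [-0.5, -5.8, 0.8]]
[[-0.013, 0.001, -0.02], [-0.5, -5.8, 0.8]]
[[-0.014, 0.002, -0.018], [-0.5, -5.8, 0.8]]
[[-0.016, 0.002, -0.016], [-0.5, -5.8, 0.8]]
[[-0.018, 0.003, -0.015], [-0.5, -5.7, 0.8]]
[[-0.019, 0.003, -0.013], [-0.5, -5.8, 0.8]]
[[-0.021, 0.003, -0.01], [-0.5, -5.8, 0.8]]
[[-0.021, 0.004, -0.009], [-0.5, -5.8, 0.8]]
[[-0.022, 0.003, -0.007], [-0.5, -5.8, 0.8]]
max 24.0 mm 5.88 deg end [ 0.44   -0.      0.3606]
[[-0.02, 0.014, -0.003], [-0.5, -5.8, 0.8]]
[[-0.021, 0.015, -0.001], [-0.5, -5.8, 0.8]]
[[-0.02, 0.014, 0.001], [-0.5, -5.8, 0.8]]
[[-0.02, 0.015, 0.003], [-0.5, -5.8, 0.8]]
[[-0.019, 0.015, 0.006], [-0.5, -5.8, 0.8]]
[[-0.018, 0.016, 0.007], [-0.5, -5.8, 0.8]]
[[-0.017, 0.015, 0.009], [-0.5, -5.8, 0.8]]
[[-0.016, 0.016, 0.011], [-0.5, -5.8, 0.8]]
[[-0.015, 0.016, 0.013], [-0.5, -5.8, 0.8]]
[[-0.012, 0.016, 0.015], [-0.5, -5.8, 0.9]]
[[-0.012, 0.016, 0.015], [-0.5, -5.8, 0.8]]
[[-0.009, 0.016, 0.017], [-0.5, -5.8, 0.8]]
[[-0.007, 0.016, 0.018], [-0.5, -5.8, 0.8]]
[[-0.005, 0.016, 0.019], [-0.5, -5.7, 0.8]]
max 25.8 mm 5.89 deg end [0.4043 0.3311 0.2515]
```

Call:
jog_arm([
  [0, [0.001, 0, -0.023], [-0.5, -5.8, 0.8]],
  [0, [-0.002, 0, -0.023], [-0.5, -5.8, 0.8]],
  [0, [-0.004, 0, -0.023], [-0.5, -5.8, 0.8]],
  [0, [-0.007, 0, -0.023], [-0.5, -5.8, 0.8]],
  [0, [-0.008, 0.001, -0.021], [-0.5, -5.8, 0.8]],
  [0, [-0.011, 0.001, -0.021], [-0.5, -5.8, 0.8]],
  [0, [-0.013, 0.001, -0.02], [-0.5, -5.8, 0.8]],
  [0, [-0.014, 0.002, -0.018], [-0.5, -5.8, 0.8]],
  [0, [-0.016, 0.002, -0.016], [-0.5, -5.8, 0.8]],
  [0, [-0.018, 0.003, -0.015], [-0.5, -5.8, 0.8]],
])

```text
clock: 11.62
tcp_pos: [0.4273, -0.0913, 0.356]
orientation: [-1.254, 2.263, -1.338]
contact_force: [0.5, 0.5, -2.0]
grip_width: 0.0451
```

Call:
jog_arm([
  [0, [-0.019, 0.003, -0.013], [-0.5, -5.8, 0.8]],
  [0, [-0.021, 0.003, -0.01], [-0.5, -5.8, 0.8]],
  [0, [-0.021, 0.004, -0.009], [-0.5, -5.8, 0.8]],
  [0, [-0.022, 0.003, -0.007], [-0.5, -5.8, 0.8]],
  [0, [-0.02, 0.014, -0.003], [-0.5, -5.8, 0.8]],
  [0, [-0.021, 0.015, -0.001], [-0.5, -5.8, 0.8]],
  [0, [-0.02, 0.014, 0.001], [-0.5, -5.8, 0.8]],
  [0, [-0.02, 0.015, 0.003], [-0.5, -5.8, 0.8]],
  [0, [-0.019, 0.015, 0.006], [-0.5, -5.8, 0.8]],
  [0, [-0.018, 0.016, 0.007], [-0.5, -5.8, 0.8]],
])

```text
clock: 12.45
tcp_pos: [0.4233, 0.1423, 0.3124]
orientation: [-1.331, 1.618, -0.368]
contact_force: [0.1, -0.2, -3.2]
grip_width: 0.0452
```

Call:
jog_arm([
  [0, [-0.017, 0.015, 0.009], [-0.5, -5.8, 0.8]],
  [0, [-0.016, 0.016, 0.011], [-0.5, -5.8, 0.8]],
  [0, [-0.015, 0.016, 0.013], [-0.5, -5.8, 0.8]],
  [0, [-0.012, 0.016, 0.015], [-0.5, -5.8, 0.9]],
  [0, [-0.012, 0.016, 0.015], [-0.5, -5.8, 0.8]],
  [0, [-0.009, 0.016, 0.017], [-0.5, -5.8, 0.8]],
  [0, [-0.007, 0.016, 0.018], [-0.5, -5.8, 0.8]],
  [0, [-0.005, 0.016, 0.019], [-0.5, -5.7, 0.8]],
  [0, [0, 0, 0], [0, 0, 0]],
  [0, [0, 0, 0], [0, 0, 0]],
])

```text
clock: 13.28
tcp_pos: [0.4019, 0.3314, 0.2504]
orientation: [-1.21, 1.017, 0.279]
contact_force: [-0.0, -0.3, -2.7]
grip_width: 0.0452
```

Run:
```python
from h import *
o=r.get_obs();print(o['clock'],np.round(o['joints'],3),np.round(o['tcp_pos'],4),o['grip_width'],np.round(o['contact_force'],1)); print(R.from_rotvec(o['orientation']).as_matrix().round(3))
f=grab('scene','scene7');g=grab('side','side7')
a=cv2.imread('pics/scene7.png');b=cv2.imread('pics/side7.png')
cv2.imwrite('pics/c7.png',np.hstack([cv2.resize(a[150:350,300:500],(400,400)),cv2.resize(b[150:350,200:400],(400,400))]))
```

```text
13.2833 [ 0.07   0.652 -0.722  1.689 -0.375  1.362  0.578] [0.4019 0.3314 0.2504] 0.04516420814051577 [-0.  -0.3 -2.7]
[[ 0.553 -0.668  0.498]
 [-0.32   0.381  0.867]
 [-0.769 -0.639 -0.003]]
```

View pics/c7.png

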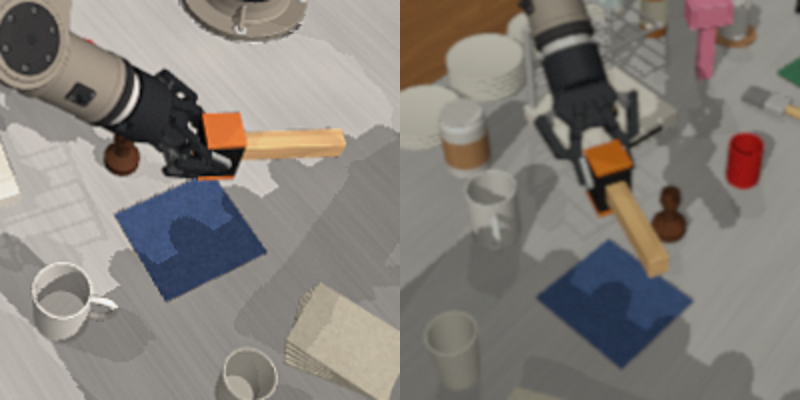

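Call:
jog_arm([
  [0, [0.02, 0.0166, 0], [0, 0, 0]],
  [0, [0.0277, 0.023, 0], [0, 0, 0]],
  [0, [0.0277, 0.023, 0], [0, 0, 0]],
  [0, [0.0277, 0.023, 0], [0, 0, 0]],
  [0, [0.02, 0.0166, 0], [0, 0, 0]],
  [0, [0.0154, 0.0128, 0], [0, 0, 0]],
  [0, [0.0054, 0.0045, 0], [0, 0, 0]],
  [0, [0, 0, 0], [0, 0, 0]],
  [0, [0, 0, 0], [0, 0, 0]],
])

```text
clock: 14.13
tcp_pos: [0.4049, 0.3306, 0.0662]
orientation: [-1.207, 1.015, 0.274]
contact_force: [0.4, 0.3, -1.9]
grip_width: 0.0451
```

Run:
```python
from h import *
o=r.get_obs();print(o['clock'],np.round(o['tcp_pos'],4),o['grip_width'],np.round(o['contact_force'],1)); print(R.from_rotvec(o['orientation']).as_matrix().round(3))
f=grab('scene','scene8')
g=grab('side','side8')
a=cv2.imread('pics/scene8.png');b=cv2.imread('pics/side8.png')
cv2.imwrite('pics/c8.png',np.hstack([cv2.resize(a[180:330,320:470],(400,400)),cv2.resize(b[200:350,230:380],(400,400))]))
for F in (f,g):
    P=cloud(F);h=cv2.cvtColor(F['image'],cv2.COLOR_RGB2HSV)
    m=(h[...,1]>150)&(h[...,0]>5)&(h[...,0]<24)&(abs(P[...,0]-.4)<.07)&(abs(P[...,1]-.335)<.07)&(P[...,2]>.07)
    p=P[m];p=p[np.abs(p[:,2]-np.median(p[:,2]))<.008];k=np.linalg.lstsq(np.c_[p[:,:2]-p[:,:2].mean(0),np.ones(len(p))],p[:,2],rcond=None)[0]
    print('face',len(p),p.mean(0).round(4),'slopes',k[:2].round(3))
    mh=(P[...,2]>.02)&(P[...,0]<.355)&(P[...,0]>.25)&(P[...,1]>.33)&(P[...,1]<.43)
    print('handle pts',mh.sum(), [ (np.round(P[mh][(P[mh][:,0]>a)&(P[mh][:,0]<a+.02)].max(0),3)).tolist() for a in (.27,.29,.31,.33) if ((P[mh][:,0]>a)&(P[mh][:,0]<a+.02)).sum()])
```

```text
14.1333 [0.4049 0.3306 0.0662] 0.04509454372711409 [ 0.4  0.3 -1.9]
[[ 0.556 -0.663  0.501]
 [-0.321  0.385  0.865]
 [-0.767 -0.642  0.   ]]
face 266 [0.3999 0.3364 0.0974] slopes [-0.019 -0.025]
handle pts 410 [[0.29, 0.421, 0.075], [0.309, 0.413, 0.076], [0.33, 0.4, 0.076], [0.35, 0.388, 0.074]]
face 242 [0.3944 0.3374 0.0976] slopes [ 0.036 -0.003]
handle pts 417 [[0.289, 0.42, 0.076], [0.31, 0.41, 0.076], [0.33, 0.399, 0.076], [0.35, 0.388, 0.075]]
```

View pics/c8.png

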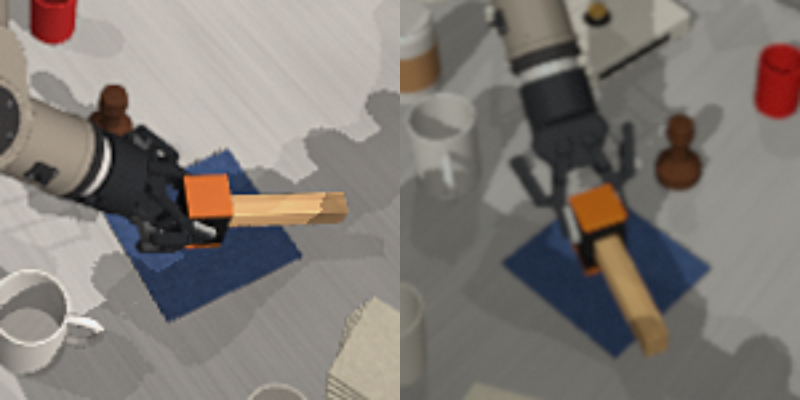

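Call:
jog_arm([
  [0, [0.005, 0.004, 0], [0, 0, 0]],
  [0, [0.0045, 0.0038, 0], [0, 0, 0]],
  [0, [0, 0, 0], [0, 0, 0]],
  [0, [0, 0, 0], [0, 0, 0]],
])

```text
clock: 14.57
tcp_pos: [0.4044, 0.3306, 0.0531]
orientation: [-1.207, 1.015, 0.275]
contact_force: [0.2, -0.4, -2.5]
grip_width: 0.045
```

Call:
jog_arm([
  [0.8, [0, 0, 0], [0, 0, 0]],
  [0.8, [0, 0, 0], [0, 0, 0]],
  [0.8, [0, 0, 0], [0, 0, 0]],
  [0.9, [0, -0.01, 0], [0, 0, 0]],
  [1, [0, -0.03, 0], [0, 0, 0]],
  [1, [0, -0.04, 0], [0, 0, 0]],
  [1, [0, -0.04, 0], [0, 0, 0]],
  [1, [-0.02, -0.035, 0], [0, 0, 0]],
  [1, [0, 0, 0], [0, 0, 0]],
])

```text
clock: 15.32
tcp_pos: [0.5029, 0.2769, 0.1747]
orientation: [-1.201, 1.008, 0.265]
contact_force: [1.0, 1.4, 0.9]
grip_width: 0.0851
```

Run:
```python
from h import *
o=r.get_obs();print(o['clock'],np.round(o['joints'],3),np.round(o['tcp_pos'],4),o['grip_width'],np.round(o['contact_force'],1)); print(R.from_rotvec(o['orientation']).as_matrix().round(3))
f=grab('scene','scene9');g=grab('side','side9');w=grab('wrist','wrist9')
a=cv2.imread('pics/scene9.png');b=cv2.imread('pics/side9.png')
cv2.imwrite('pics/c9.png',np.hstack([cv2.resize(a[180:330,320:470],(400,400)),cv2.resize(b[200:350,230:380],(400,400))]))
for F in (f,g):
    P=cloud(F);h=cv2.cvtColor(F['image'],cv2.COLOR_RGB2HSV)
    m=(h[...,1]>150)&(h[...,0]>5)&(h[...,0]<24)&(abs(P[...,0]-.4)<.07)&(abs(P[...,1]-.335)<.07)&(P[...,2]>.07)
    p=P[m];p=p[np.abs(p[:,2]-np.median(p[:,2]))<.008];q=cv2.minAreaRect(p[:,:2].astype(np.float32))
    print('face',len(p),np.median(p,axis=0).round(4),q)
    mh=(P[...,2]>.02)&(P[...,0]<.355)&(P[...,0]>.25)&(P[...,1]>.33)&(P[...,1]<.43)
    mt=mh&(P[...,2]>.05); pt=P[mt]; u=np.linalg.svd(pt[:,:2]-pt[:,:2].mean(0))[2][0] if len(pt) else 0
    print('handle',len(pt),pt.mean(0).round(4),np.degrees(np.arctan2(u[1],u[0])),pt[:,0].min(), [ (np.round(P[mh][(P[mh][:,0]>a)&(P[mh][:,0]<a+.02)].max(0),3)).tolist() for a in (.27,.29,.31,.33) if ((P[mh][:,0]>a)&(P[mh][:,0]<a+.02)).sum()])
```

```text
15.3167 [ 0.09   0.827 -0.623  1.522 -0.268  1.415  0.674] [0.5029 0.2769 0.1747] 0.08512051261968803 [1.  1.4 0.9]
[[ 0.562 -0.655  0.505]
 [-0.322  0.39   0.863]
 [-0.762 -0.648  0.008]]
face 264 [0.3996 0.3362 0.0838] ((0.39847034215927124, 0.33522719144821167), (0.04584073647856712, 0.04611603915691376), 59.10991287231445)
handle 305 [0.312  0.3861 0.0569] -31.895096532549513 0.2652129926285286 [[0.29, 0.42, 0.061], [0.31, 0.412, 0.062], [0.33, 0.401, 0.061], [0.35, 0.389, 0.061]]
face 246 [0.3932 0.3372 0.0835] ((0.39495325088500977, 0.3353097438812256), (0.04686501622200012, 0.04821193963289261), 61.09257125854492)
handle 334 [0.3078 0.3873 0.0571] 149.49567139993968 0.26261879275039396 [[0.29, 0.419, 0.061], [0.31, 0.409, 0.064], [0.33, 0.399, 0.061], [0.35, 0.387, 0.061]]
```

View pics/c9.png

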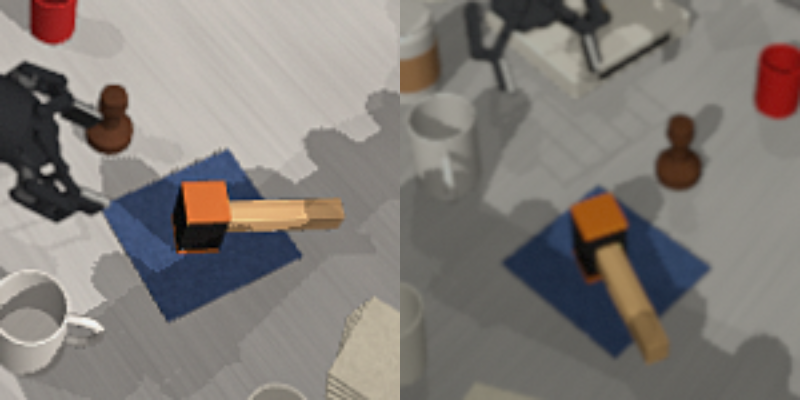

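View pics/wrist9.png

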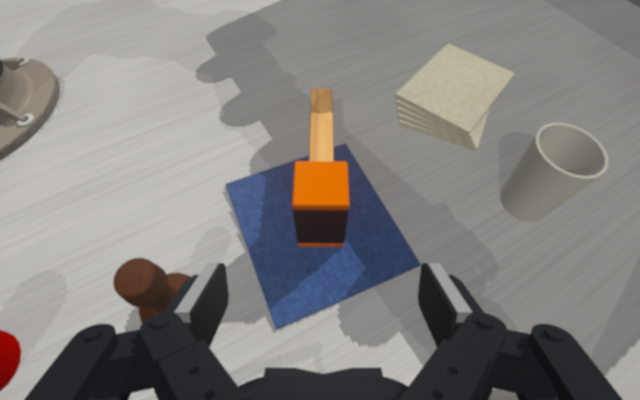

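Run:
```python
from h import *
import fk2; PP=np.load('/tmp/fk2.npy'); q0=np.array(r.get_obs()['joints'])
e=np.array([np.cos(np.radians(150)),np.sin(np.radians(150)),0])
g=np.array([.397,.3355,0])+.103*e; print(g)
Q=down(60)
A=np.array([*g[:2],.16]);
b=fk2.ik(A,Q,PP,q0);print(b[0],b[3].round(2))
b=fk2.ik(np.array([*g[:2],.045]),Q,PP,b[3]);print(b[0],b[3].round(2))
for X in (-.21,-.125):
    sx=np.array([.979,-.203,0]); t=np.array([.6435,.0433,.12])+X*sx
    b=fk2.ik(t,down(78.3),PP,b[3]);print(t,b[0],b[3].round(2))
plan(A,Q,9)
```

```text
[0.30779938 0.387      0.        ]
4.639195279061377e-06 [-0.52  0.36 -0.61  2.03  0.28  0.83 -0.24]
1.6511397450725067e-06 [-0.63  0.54 -0.48  2.1   0.44  0.6  -0.38]
[0.43791 0.08593 0.12   ] 5.548343991654363e-06 [ 0.13  0.34 -0.54  2.17  0.28  0.69  0.77]
[0.521125 0.068675 0.12    ] 6.754722390074524e-07 [ 0.16  0.45 -0.5   2.    0.31  0.77  0.84]
[[-0.015, 0.019, 0.0], [0.0, 0.0, -5.6]]
[[-0.016, 0.018, 0.0], [0.0, 0.0, -5.5]]
[[-0.019, 0.016, 0.0], [0.0, 0.0, -5.6]]
[[-0.019, 0.014, 0.0], [0.0, 0.0, -5.5]]
[[-0.021, 0.012, 0.0], [0.0, 0.0, -5.6]]
[[-0.022, 0.01, 0.0], [0.0, 0.0, -5.6]]
[[-0.023, 0.008, 0.0], [0.0, 0.0, -5.5]]
[[-0.024, 0.005, 0.0], [-0.1, 0.0, -5.6]]
[[-0.024, 0.004, 0.0], [0.0, 0.0, -5.5]]
max 24.8 mm 5.60 deg end [0.3076 0.3866 0.1598]
```

Call:
jog_arm([
  [1, [-0.015, 0.019, 0], [0, 0, -5.6]],
  [1, [-0.016, 0.018, 0], [0, 0, -5.5]],
  [1, [-0.019, 0.016, 0], [0, 0, -5.6]],
  [1, [-0.019, 0.014, 0], [0, 0, -5.5]],
  [1, [-0.021, 0.012, 0], [0, 0, -5.6]],
  [1, [-0.022, 0.01, 0], [0, 0, -5.6]],
  [1, [-0.023, 0.008, 0], [0, 0, -5.5]],
  [1, [-0.024, 0.005, 0], [0, 0, -5.6]],
  [1, [-0.024, 0.004, 0], [0, 0, -5.5]],
  [1, [0, 0, 0], [0, 0, 0]],
])

```text
clock: 16.3
tcp_pos: [0.2955, 0.3932, 0.1595]
orientation: [-1.533, 0.395, -0.394]
contact_force: [-1.1, 1.6, -0.1]
grip_width: 0.0853
```

Run:
```python
from h import *
o=r.get_obs();print(o['clock'],np.round(o['joints'],3),np.round(o['tcp_pos'],4),o['grip_width']); M=R.from_rotvec(o['orientation']).as_matrix();print(M.round(3))
w=grab('wrist','wrist10')
tgt=np.array([.3078,.387,.045]); print('tool delta',(M.T@(tgt-np.array(o['tcp_pos']))).round(4))
print(proj(w,[tgt+[0,0,.013]]))
```

```text
16.3 [-0.622  0.339 -0.51   2.045  0.224  0.81  -0.196] [0.2955 0.3932 0.1595] 0.08530818916878223
[[ 0.876 -0.001  0.483]
 [-0.483  0.001  0.876]
 [-0.001 -1.     0.001]]
tool delta [0.0139 0.1145 0.0004]
[[324.63274149 226.26287159]]
```

View pics/wrist10.png

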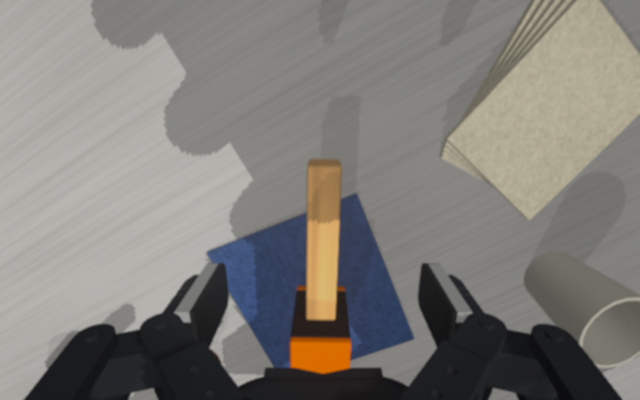

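Call:
jog_arm([
  [1, [0.008, 0.025, 0], [0, 0, 0]],
  [1, [0.006, 0.035, 0], [0, 0, 0]],
  [1, [0, 0.033, 0], [0, 0, 0]],
  [1, [0, 0.021, 0], [0, 0, 0]],
  [1, [0, 0, 0], [0, 0, 0]],
  [0, [0, 0, 0], [0, 0, 0]],
  [0, [0, 0, 0], [0, 0, 0]],
  [0, [0, 0, 0], [0, 0, 0]],
  [0, [0, 0, 0], [0, 0, 0]],
  [0, [0, 0, 0], [0, 0, 0]],
], force=110)

```text
clock: 17.18
tcp_pos: [0.32, 0.3804, 0.0465]
orientation: [-1.529, 0.411, -0.41]
contact_force: [-0.8, -0.2, 1.6]
grip_width: 0.0253
```

Call:
jog_arm([
  [0, [0, 0, 0], [0, 0, 0]],
  [0, [0, 0, 0], [0, 0, 0]],
])

```text
clock: 17.35
tcp_pos: [0.3198, 0.3803, 0.0463]
orientation: [-1.53, 0.411, -0.41]
contact_force: [-1.1, -0.8, 5.7]
grip_width: 0.0226
```

Run:
```python
from h import *
o=r.get_obs();print(o['clock'],np.round(o['joints'],3),np.round(o['tcp_pos'],4),o['grip_width'],np.round(o['contact_force'],1),np.round(o['moment'],2)); M=R.from_rotvec(o['orientation']).as_matrix();print(M.round(3))
f=grab('scene','scene11')
P=cloud(f);h=cv2.cvtColor(f['image'],cv2.COLOR_RGB2HSV)
m=(h[...,1]>150)&(h[...,0]>5)&(h[...,0]<24)&(abs(P[...,0]-.4)<.07)&(abs(P[...,1]-.335)<.07)&(P[...,2]>.07)
p=P[m];print('face',len(p),np.median(p,axis=0).round(4),cv2.minAreaRect(p[:,:2].astype(np.float32)))
```

```text
17.35 [-0.665  0.526 -0.407  2.103  0.37   0.579 -0.289] [0.3198 0.3803 0.0463] 0.022592501327925986 [-1.1 -0.8  5.7] [-0.38 -0.15 -0.1 ]
[[ 0.866  0.     0.5  ]
 [-0.5    0.002  0.866]
 [-0.001 -1.     0.002]]
face 280 [0.3997 0.3373 0.084 ] ((0.39748910069465637, 0.33507856726646423), (0.04567071422934532, 0.046458691358566284), 61.259159088134766)
```

Call:
jog_arm([
  [0.5, [0, 0, 0], [0, 0, 0]],
  [0.5, [0, 0, 0], [0, 0, 0]],
  [0.5, [-0.011, 0, 0], [0, 0, 0]],
  [0.5, [-0.01, 0, 0], [0, 0, 0]],
  [0.5, [0, 0, 0], [0, 0, 0]],
  [0, [0, 0, 0], [0, 0, 0]],
  [0, [0, 0, 0], [0, 0, 0]],
  [0, [0, 0, 0], [0, 0, 0]],
  [0, [0, 0, 0], [0, 0, 0]],
  [0, [0, 0, 0], [0, 0, 0]],
], force=110)

```text
clock: 18.23
tcp_pos: [0.3009, 0.3907, 0.0455]
orientation: [-1.53, 0.412, -0.409]
contact_force: [-3.7, 1.1, 3.9]
grip_width: 0.0228
```

Run:
```python
from h import *
o=r.get_obs();print(o['clock'],np.round(o['tcp_pos'],4),o['grip_width'],np.round(o['contact_force'],1),np.round(o['moment'],2)); M=R.from_rotvec(o['orientation']).as_matrix();print(M.round(3))
f=grab('scene','scene12')
P=cloud(f);h=cv2.cvtColor(f['image'],cv2.COLOR_RGB2HSV)
m=(h[...,1]>150)&(h[...,0]>5)&(h[...,0]<24)&(abs(P[...,0]-.4)<.07)&(abs(P[...,1]-.335)<.07)&(P[...,2]>.07)
p=P[m];q=cv2.minAreaRect(p[:,:2].astype(np.float32));print('face',len(p),np.median(p,axis=0).round(4),q); print(np.linalg.norm(np.array(q[0])-o['tcp_pos'][:2]))
```

```text
18.2333 [0.3009 0.3907 0.0455] 0.022787651701362568 [-3.7  1.1  3.9] [ 0.11  0.68 -0.11]
[[ 0.866 -0.001  0.5  ]
 [-0.5    0.002  0.866]
 [-0.002 -1.     0.001]]
face 275 [0.4005 0.3371 0.0841] ((0.3988611400127411, 0.3355640470981598), (0.046640727669000626, 0.04625949636101723), 59.64739990234375)
0.11240116890960783
```

Call:
jog_arm([
  [0, [0, -0.015, 0], [0, 0, 0]],
  [0, [0, -0.03, 0], [0, 0, 0]],
  [0, [0, -0.035, 0], [0, 0, 0]],
  [0, [0, -0.035, 0], [0, 0, 0]],
  [0, [0, -0.025, 0], [0, 0, 0]],
  [0, [0, -0.015, 0], [0, 0, 0]],
  [0, [0, 0, 0], [0, 0, 0]],
  [0, [0, 0, 0], [0, 0, 0]],
])

```text
clock: 18.95
tcp_pos: [0.302, 0.3896, 0.2001]
orientation: [-1.53, 0.412, -0.411]
contact_force: [-0.6, -0.6, -3.3]
grip_width: 0.0225
```

Run:
```python
from h import *
o=r.get_obs();print(o['clock'],np.round(o['tcp_pos'],4),o['grip_width'],np.round(o['contact_force'],1),np.round(o['moment'],2)); M=R.from_rotvec(o['orientation']).as_matrix();print(M.round(3))
f=grab('scene','scene13');g=grab('side','side13')
for F in (f,g):
    P=cloud(F);h=cv2.cvtColor(F['image'],cv2.COLOR_RGB2HSV)
    m=(h[...,1]>150)&(h[...,0]>5)&(h[...,0]<24)&(abs(P[...,0]-.4)<.07)&(abs(P[...,1]-.335)<.07)&(P[...,2]>.2)
    p=P[m];p=p[np.abs(p[:,2]-np.median(p[:,2]))<.01];q=cv2.minAreaRect(p[:,:2].astype(np.float32));print('face',len(p),np.median(p,axis=0).round(4),q[0])
    k=np.linalg.lstsq(np.c_[p[:,:2]-p[:,:2].mean(0),np.ones(len(p))],p[:,2],rcond=None)[0]; print('slope along toolx',k[:2]@M[:2,0],'toolz',k[:2]@M[:2,2])
sx=np.array([.979,-.203,0]); t=np.array([.6435,.0433,.2])-.216*sx; print(t)
plan(t,down(78.3),12)
```

```text
18.95 [0.302  0.3896 0.2001] 0.022463344566796765 [-0.6 -0.6 -3.3] [ 0.1   0.18 -0.06]
[[ 0.865 -0.     0.501]
 [-0.501  0.001  0.865]
 [-0.001 -1.     0.001]]
face 334 [0.4017 0.3363 0.2376] (0.39986568689346313, 0.33368995785713196)
slope along toolx -0.016898562358927918 toolz -0.0181800599361927
face 162 [0.4012 0.3447 0.2367] (0.4038444459438324, 0.34297671914100647)
slope along toolx 0.05111424360215741 toolz -0.08420167290550351
[0.432036 0.087148 0.2     ]
[[0.022, 0.0, -0.016], [0.0, -1.5, 0.0]]
[[0.022, 0.0, -0.017], [0.0, -1.6, 0.0]]
[[0.021, 0.0, -0.018], [0.0, -1.5, 0.0]]
[[0.02, 0.0, -0.018], [0.0, -1.5, 0.0]]
[[0.021, -0.001, -0.018], [0.1, -1.5, -0.1]]
[[0.019, 0.0, -0.019], [0.0, -1.6, 0.0]]
[[0.019, 0.0, -0.02], [0.0, -1.5, 0.0]]
[[0.019, 0.0, -0.02], [0.0, -1.5, 0.0]]
[[0.018, 0.0, -0.021], [0.0, -1.6, 0.0]]
[[0.018, 0.0, -0.021], [0.0, -1.5, 0.0]]
[[0.017, 0.0, -0.021], [0.0, -1.5, 0.0]]
[[0.016, 0.0, -0.022], [0.0, -1.5, 0.0]]
max 27.8 mm 1.60 deg end [0.4321 0.0873 0.1998]
```

Call:
jog_arm([
  [0, [0.022, 0, -0.016], [0, -1.5, 0]],
  [0, [0.022, 0, -0.017], [0, -1.6, 0]],
  [0, [0.021, 0, -0.018], [0, -1.5, 0]],
  [0, [0.02, 0, -0.018], [0, -1.5, 0]],
  [0, [0.02, 0, -0.018], [0, -1.5, 0]],
  [0, [0.019, 0, -0.019], [0, -1.6, 0]],
  [0, [0.019, 0, -0.02], [0, -1.5, 0]],
  [0, [0.019, 0, -0.02], [0, -1.5, 0]],
  [0, [0.018, 0, -0.021], [0, -1.6, 0]],
  [0, [0.018, 0, -0.021], [0, -1.5, 0]],
])

```text
clock: 19.88
tcp_pos: [0.4091, 0.1368, 0.1982]
orientation: [-1.563, 0.204, -0.197]
contact_force: [-1.2, 0.4, -2.8]
grip_width: 0.0228
```

Call:
jog_arm([
  [0, [0.017, 0, -0.021], [0, -1.5, 0]],
  [0, [0.016, 0, -0.022], [0, -1.5, 0]],
  [0, [0, 0.02, 0], [0, 0, 0]],
  [0, [0, 0.03, 0], [0, 0, 0]],
  [0, [0, 0.02, 0], [0, 0, 0]],
  [0, [0, 0.01, 0], [0, 0, 0]],
  [0, [0, 0, 0], [0, 0, 0]],
  [0, [0, 0, 0], [0, 0, 0]],
  [0, [0, 0, 0], [0, 0, 0]],
])

```text
clock: 20.63
tcp_pos: [0.4321, 0.0896, 0.1205]
orientation: [-1.564, 0.16, -0.16]
contact_force: [0.2, -0.1, -2.8]
grip_width: 0.0224
```

Run:
```python
from h import *
o=r.get_obs();print(o['clock'],np.round(o['joints'],3),np.round(o['tcp_pos'],4),o['grip_width'],np.round(o['contact_force'],1),np.round(o['moment'],2)); M=R.from_rotvec(o['orientation']).as_matrix();print(M.round(3))
hd=np.array(o['tcp_pos'])+.111*M[:,0]; sx=np.array([.979,-.203,0]); sy=np.array([.203,.979,0]); s0=np.array([.6435,.0433,0])
print('head',hd.round(4),'in station',(hd-s0)@sx,(hd-s0)@sy)
f=grab('scene','scene14');g=grab('side','side14');w=grab('wrist','wrist14')
for F in (f,g):
    P=cloud(F);h=cv2.cvtColor(F['image'],cv2.COLOR_RGB2HSV)
    m=(h[...,1]>150)&(h[...,0]>5)&(h[...,0]<24)&(abs(P[...,0]-.54)<.07)&(abs(P[...,1]-.06)<.07)&(P[...,2]>.12)
    p=P[m];print(len(p),np.median(p,axis=0).round(4),cv2.minAreaRect(p[:,:2].astype(np.float32)))
a=cv2.imread('pics/scene14.png');b=cv2.imread('pics/side14.png')
cv2.imwrite('pics/c14.png',np.hstack([cv2.resize(a[130:290,210:370],(400,400),interpolation=2),cv2.resize(b[130:290,230:390],(400,400),interpolation=2)]))
```

```text
20.6333 [-0.043  0.308 -0.347  2.192  0.166  0.666  0.861] [0.4321 0.0896 0.1205] 0.022380098854967705 [ 0.2 -0.1 -2.8] [ 0.05  0.19 -0.01]
[[ 0.979 -0.     0.202]
 [-0.202  0.001  0.979]
 [-0.001 -1.     0.001]]
head [0.5408 0.0671 0.1204] in station -0.10538574172754053 0.0024757302210710553
232 [0.5444 0.071  0.1575] ((0.5405476689338684, 0.06930563598871231), (0.046315521001815796, 0.05247918888926506), 77.09361267089844)
158 [0.5352 0.0744 0.159 ] ((0.537792444229126, 0.06946387141942978), (0.044212229549884796, 0.044395845383405685), 78.44319915771484)
```

View pics/c14.png

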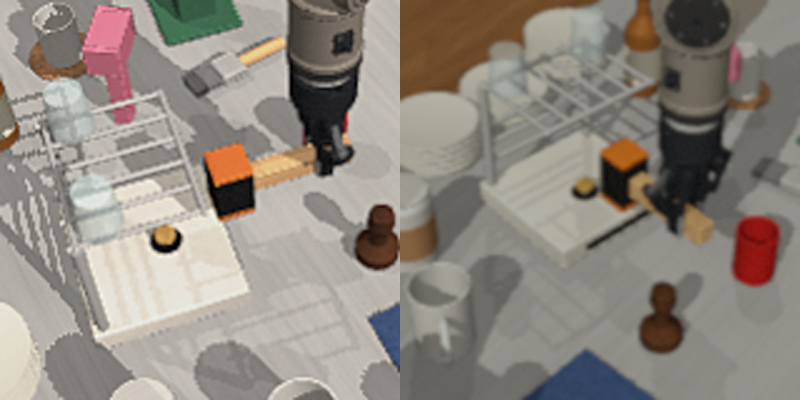

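View pics/wrist14.png

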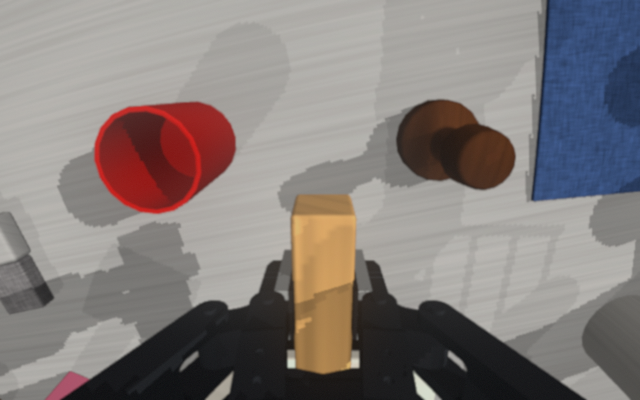

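Call:
jog_arm([
  [0, [0.015, 0, -0.002], [0, 0, 0]],
  [0, [0.025, 0, -0.002], [0, 0, 0]],
  [0, [0.025, 0, 0], [0, 0, 0]],
  [0, [0.015, 0, 0], [0, 0, 0]],
  [0, [0.007, 0, 0], [0, 0, 0]],
  [0, [0, 0, 0], [0, 0, 0]],
  [0, [0, 0, 0], [0, 0, 0]],
])

```text
clock: 21.37
tcp_pos: [0.5152, 0.0678, 0.1199]
orientation: [-1.564, 0.162, -0.159]
contact_force: [-0.3, 0.1, -2.5]
grip_width: 0.0225
```

Run:
```python
from h import *
o=r.get_obs();print(o['clock'],np.round(o['joints'],3),np.round(o['tcp_pos'],4),o['grip_width'],np.round(o['contact_force'],1),np.round(o['moment'],2)); M=R.from_rotvec(o['orientation']).as_matrix();print(M.round(3))
hd=np.array(o['tcp_pos'])+.111*M[:,0]; sx=np.array([.979,-.203,0]); sy=np.array([.203,.979,0]); s0=np.array([.6435,.0433,0])
print('head',hd.round(4),'in station',(hd-s0)@sx,(hd-s0)@sy)
f=grab('scene','scene15');g=grab('side','side15')
a=cv2.imread('pics/scene15.png');b=cv2.imread('pics/side15.png')
cv2.imwrite('pics/c15.png',np.hstack([cv2.resize(a[170:270,230:330],(400,400),interpolation=2),cv2.resize(b[150:250,250:350],(400,400),interpolation=2)]))
```

```text
21.3667 [ 0.005  0.415 -0.313  2.02   0.184  0.734  0.947] [0.5152 0.0678 0.1199] 0.022499020483270175 [-0.3  0.1 -2.5] [0.08 0.31 0.02]
[[ 0.979 -0.002  0.203]
 [-0.203  0.001  0.979]
 [-0.002 -1.     0.001]]
head [0.6239 0.0453 0.1197] in station -0.01961898418974333 -0.0019865777700788685
```

View pics/c15.png

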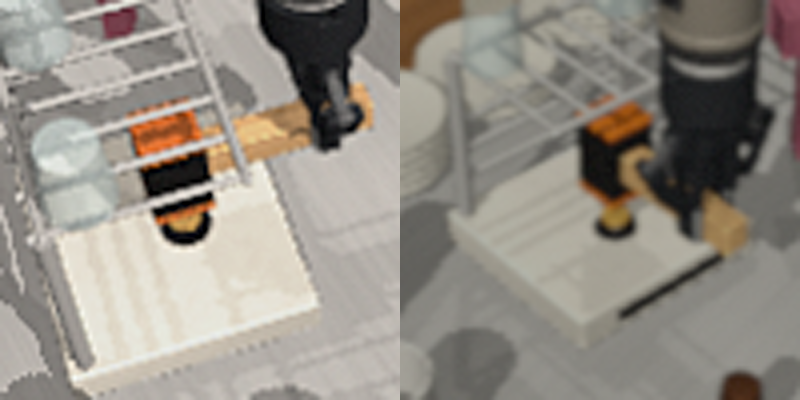

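Call:
jog_arm([
  [0, [0, 0.018, 0], [0, 0, 0]],
  [0, [0, 0.023, 0], [0, 0, 0]],
  [0, [0, 0, 0], [0, 0, 0]],
], force=120)

```text
clock: 21.72
tcp_pos: [0.516, 0.0684, 0.0776]
orientation: [-1.563, 0.159, -0.159]
contact_force: [3.5, 0.1, 2.1]
grip_width: 0.0223
```

Run:
```python
from h import *
o=r.get_obs();print(o['clock'],np.round(o['tcp_pos'],4),o['grip_width'],np.round(o['contact_force'],1),np.round(o['moment'],2)); M=R.from_rotvec(o['orientation']).as_matrix();print(M.round(3))
```

```text
21.7167 [0.516  0.0684 0.0776] 0.02234330493778582 [3.5 0.1 2.1] [-0.08 -0.76  0.03]
[[ 0.98   0.     0.201]
 [-0.201  0.002  0.98 ]
 [ 0.    -1.     0.002]]
```

Call:
jog_arm([
  [0, [0, -0.02, 0], [0, 0, 0]],
  [0, [0, -0.02, 0], [0, 0, 0]],
  [0, [0, 0, 0], [0, 0, 0]],
  [0, [0, 0, 0], [0, 0, 0]],
])

```text
clock: 22.05
tcp_pos: [0.5159, 0.0679, 0.12]
orientation: [-1.564, 0.16, -0.16]
contact_force: [-0.5, 0.2, -2.8]
grip_width: 0.0224
```

Run:
```python
from h import *
o=r.get_obs();print(o['clock'],np.round(o['tcp_pos'],4),o['grip_width'],np.round(o['contact_force'],1),np.round(o['moment'],2)); M=R.from_rotvec(o['orientation']).as_matrix()
f=grab('scene','scene16');g=grab('side','side16')
a=cv2.imread('pics/scene16.png');b=cv2.imread('pics/side16.png')
cv2.imwrite('pics/c16.png',np.hstack([cv2.resize(a[170:270,230:330],(400,400),interpolation=2),cv2.resize(b[150:250,250:350],(400,400),interpolation=2)]))
for n,F in (('s',f),('d',g)):
    P=cloud(F);h=cv2.cvtColor(F['image'],cv2.COLOR_RGB2HSV)
    m=(h[...,1]>150)&(h[...,0]>5)&(h[...,0]<24)&(abs(P[...,0]-.62)<.06)&(abs(P[...,1]-.045)<.05)&(P[...,2]>.13)&(P[...,2]<.19)
    p=P[m];print('top',len(p),np.median(p,axis=0).round(4))
    m=(h[...,1]>80)&(h[...,0]>8)&(h[...,0]<28)&(abs(P[...,0]-.62)<.03)&(abs(P[...,1]-.047)<.03)&(P[...,2]>.03)&(P[...,2]<.06)
    p=P[m];print('pin',len(p),np.median(p,axis=0).round(4) if len(p) else 0, np.percentile(p[:,2],90))
```

```text
22.05 [0.5159 0.0679 0.12  ] 0.02244765221385893 [-0.5  0.2 -2.8] [ 0.08  0.26 -0.05]
top 137 [0.6283 0.0492 0.1567]
pin 44 [0.6253 0.0487 0.0351] 0.03709827589915359
top 102 [0.6103 0.053  0.1561]
pin 39 [0.6227 0.044  0.0367] 0.0392695627855326
```

View pics/c16.png

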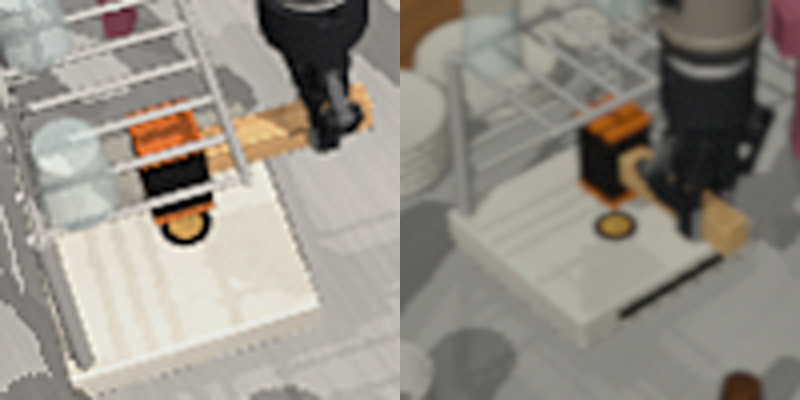

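Call:
jog_arm([
  [0, [0, 0.02, 0], [0, 0, 0]],
  [0, [0, 0.0245, 0], [0, 0, 0]],
  [0, [0, 0, 0], [0, 0, 0]],
], force=120)

```text
clock: 22.4
tcp_pos: [0.5144, 0.0676, 0.0714]
orientation: [-1.565, 0.163, -0.156]
contact_force: [-0.6, -0.4, 1.5]
grip_width: 0.0224
```

Call:
jog_arm([
  [0, [0, -0.02, 0], [0, 0, 0]],
  [0, [0, -0.0225, 0], [0, 0, 0]],
  [0, [0, 0, 0], [0, 0, 0]],
  [0, [0, 0, 0], [0, 0, 0]],
])

```text
clock: 22.73
tcp_pos: [0.5162, 0.0677, 0.1176]
orientation: [-1.564, 0.16, -0.16]
contact_force: [-0.0, 1.2, -2.4]
grip_width: 0.0224
```

Run:
```python
from h import *
o=r.get_obs();print(o['clock'],np.round(o['tcp_pos'],4),o['grip_width'],np.round(o['contact_force'],1),np.round(o['moment'],2)); M=R.from_rotvec(o['orientation']).as_matrix()
f=grab('scene','scene17');g=grab('side','side17')
for n,F in (('s',f),('d',g)):
    P=cloud(F);h=cv2.cvtColor(F['image'],cv2.COLOR_RGB2HSV)
    m=(h[...,1]>150)&(h[...,0]>5)&(h[...,0]<24)&(abs(P[...,0]-.62)<.06)&(abs(P[...,1]-.045)<.05)&(P[...,2]>.13)&(P[...,2]<.19)
    p=P[m];print('top',len(p),np.median(p,axis=0).round(4))
    m=(h[...,1]>80)&(h[...,0]>8)&(h[...,0]<28)&(abs(P[...,0]-.62)<.03)&(abs(P[...,1]-.047)<.03)&(P[...,2]>.03)&(P[...,2]<.06)
    p=P[m];print('pin',len(p),np.median(p,axis=0).round(4), np.percentile(p[:,2],90))
sx=np.array([.979,-.203,0]);
```

```text
22.7333 [0.5162 0.0677 0.1176] 0.02241913591231263 [-0.   1.2 -2.4] [0.03 0.21 0.02]
top 143 [0.6255 0.0495 0.1624]
pin 52 [0.6253 0.0481 0.0358] 0.03866429919795554
top 100 [0.6074 0.0514 0.1606]
pin 36 [0.6209 0.0463 0.0371] 0.03956076123961705
```

Call:
jog_arm([
  [0, [-0.015, 0, 0.002], [0, 0, 0]],
  [0, [-0.025, 0, 0.002], [0, 0, 0]],
  [0, [-0.025, 0, 0], [0, 0, 0]],
  [0, [-0.02, 0, 0], [0, 0, 0]],
  [0, [-0.005, -0.02, 0], [0, 0, 0]],
  [0, [0, -0.03, 0], [0, 0, 0]],
  [0, [0, -0.03, 0], [0, 0, 0]],
  [0, [0, 0, 0], [0, 0, 0]],
  [0, [0, 0, 0], [0, 0, 0]],
])

```text
clock: 23.58
tcp_pos: [0.4291, 0.0898, 0.1974]
orientation: [-1.564, 0.16, -0.161]
contact_force: [0.0, 1.1, -3.4]
grip_width: 0.0222
```

Run:
```python
from h import *
o=r.get_obs();print(o['clock'],np.round(o['tcp_pos'],4),o['grip_width'],np.round(o['contact_force'],1)); M=R.from_rotvec(o['orientation']).as_matrix();print(M.round(3))
f=grab('scene','scene18');g=grab('side','side18')
sx=np.array([.979,-.203,0]); sy=np.array([.203,.979,0]); s0=np.array([.6435,.0433,0])
for n,F in (('scene',f),('side',g)):
    P=cloud(F);h=cv2.cvtColor(F['image'],cv2.COLOR_RGB2HSV)
    u=(P-s0)@sx; v=(P-s0)@sy; rad=np.hypot(P[...,0]-.6235,P[...,1]-.0475)
    br=(h[...,1]>90)&(h[...,0]>8)&(h[...,0]<28)&(rad<.025)&(P[...,2]>.02)&(P[...,2]<.07)
    ring=(rad>.03)&(rad<.05)&(abs(P[...,2]-.035)<.008)
    print(n,'pin z',br.sum(),np.nanmedian(P[br][:,2]),'base z around',np.nanmedian(P[ring][:,2]))
    # start image
    F0=load(n+'0');P=cloud(F0);h=cv2.cvtColor(F0['image'],cv2.COLOR_RGB2HSV);rad=np.hypot(P[...,0]-.6235,P[...,1]-.0475)
    br=(h[...,1]>90)&(h[...,0]>8)&(h[...,0]<28)&(rad<.025)&(P[...,2]>.02)&(P[...,2]<.07);ring=(rad>.03)&(rad<.05)&(abs(P[...,2]-.035)<.008)
    print('   start',br.sum(),np.nanmedian(P[br][:,2]),np.nanmedian(P[ring][:,2]))
a=cv2.imread('pics/scene18.png');b=cv2.imread('pics/side18.png')
cv2.imwrite('pics/c18.png',np.hstack([cv2.resize(a[150:270,230:350],(400,400),interpolation=2),cv2.resize(b[130:250,250:370],(400,400),interpolation=2)]))
```

```text
23.5833 [0.4291 0.0898 0.1974] 0.022191236335844446 [ 0.   1.1 -3.4]
[[ 0.979  0.001  0.203]
 [-0.203  0.001  0.979]
 [ 0.    -1.     0.001]]
scene pin z 62 0.03530735708183097 base z around 0.03408332491404842
   start 63 0.049149140215808185 0.033811367240197066
side pin z 36 0.03741742444453855 base z around 0.03573336341089134
   start 45 0.05000983898654032 0.03588535915623403
```

View pics/c18.png

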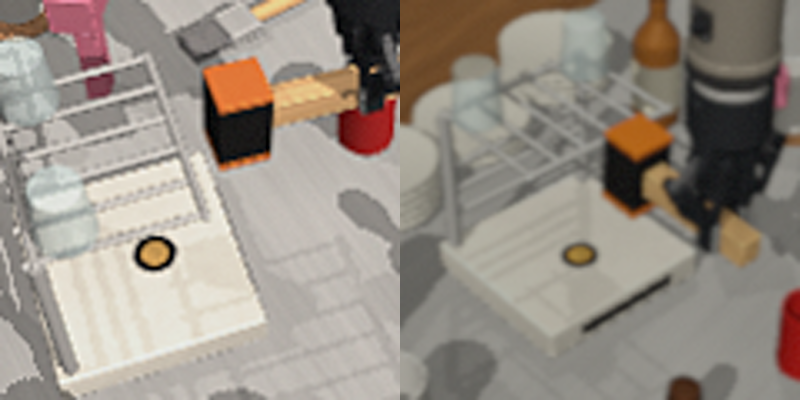

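Run:
```python
from h import *
o=r.get_obs()
Q=down(60)*R.from_rotvec([0,0,np.radians(3.5)])
plan(np.array([.297,.3905,.2]),Q,13)
```

```text
[[-0.015, 0.0, 0.021], [0.0, 1.4, 0.3]]
[[-0.015, -0.001, 0.02], [0.1, 1.4, 0.2]]
[[-0.015, 0.0, 0.02], [0.0, 1.4, 0.3]]
[[-0.016, 0.0, 0.019], [0.1, 1.4, 0.2]]
[[-0.017, 0.0, 0.02], [0.0, 1.4, 0.3]]
[[-0.017, 0.0, 0.018], [0.1, 1.4, 0.2]]
[[-0.017, 0.001, 0.019], [0.0, 1.4, 0.3]]
[[-0.018, 0.0, 0.017], [0.1, 1.4, 0.2]]
[[-0.018, 0.0, 0.018], [0.0, 1.5, 0.3]]
[[-0.019, 0.001, 0.017], [0.1, 1.4, 0.2]]
[[-0.019, 0.0, 0.016], [0.0, 1.4, 0.3]]
[[-0.019, 0.001, 0.016], [0.1, 1.4, 0.2]]
[[-0.02, 0.001, 0.016], [0.0, 1.4, 0.3]]
max 26.2 mm 1.53 deg end [0.2974 0.3904 0.1999]
```

Call:
jog_arm([
  [0, [-0.015, 0, 0.021], [0, 1.4, 0.3]],
  [0, [-0.015, 0, 0.02], [0, 1.4, 0.2]],
  [0, [-0.015, 0, 0.02], [0, 1.4, 0.3]],
  [0, [-0.016, 0, 0.019], [0.1, 1.4, 0.2]],
  [0, [-0.017, 0, 0.02], [0, 1.4, 0.3]],
  [0, [-0.017, 0, 0.018], [0.1, 1.4, 0.2]],
  [0, [-0.017, 0, 0.019], [0, 1.4, 0.3]],
  [0, [-0.018, 0, 0.017], [0.1, 1.4, 0.2]],
  [0, [-0.018, 0, 0.018], [0, 1.5, 0.3]],
  [0, [-0.019, 0.001, 0.017], [0.1, 1.4, 0.2]],
])

```text
clock: 24.52
tcp_pos: [0.3269, 0.3219, 0.198]
orientation: [-1.532, 0.39, -0.318]
contact_force: [0.8, 0.4, -2.8]
grip_width: 0.0223
```

Call:
jog_arm([
  [0, [-0.019, 0, 0.016], [0, 1.4, 0.3]],
  [0, [-0.019, 0.001, 0.016], [0.1, 1.4, 0.2]],
  [0, [-0.02, 0.001, 0.016], [0, 1.4, 0.3]],
  [0, [0, 0.03, 0], [0, 0, 0]],
  [0, [0, 0.04, 0], [0, 0, 0]],
  [0, [0, 0.04, 0], [0, 0, 0]],
  [0, [0, 0.02, 0], [0, 0, 0]],
  [0, [0, 0.007, 0], [0, 0, 0]],
  [0, [0, 0, 0], [0, 0, 0]],
  [0, [0, 0, 0], [0, 0, 0]],
])

```text
clock: 25.35
tcp_pos: [0.2913, 0.3951, 0.064]
orientation: [-1.516, 0.455, -0.364]
contact_force: [1.1, 1.5, -2.8]
grip_width: 0.0222
```

```bash
cat > chk.py <<'E'
from h import *
import sys
k=sys.argv[1]
o=r.get_obs();print(o['clock'],np.round(o['tcp_pos'],4),o['grip_width'],np.round(o['contact_force'],1)); M=R.from_rotvec(o['orientation']).as_matrix();print(M.round(3))
f=grab('scene','scene'+k);g=grab('side','side'+k)
for F in (f,g):
    P=cloud(F);h=cv2.cvtColor(F['image'],cv2.COLOR_RGB2HSV)
    m=(h[...,1]>150)&(h[...,0]>5)&(h[...,0]<24)&(abs(P[...,0]-.4)<.07)&(abs(P[...,1]-.335)<.07)&(P[...,2]>.07)
    p=P[m];p=p[np.abs(p[:,2]-np.median(p[:,2]))<.01];q=cv2.minAreaRect(p[:,:2].astype(np.float32))
    s=np.linalg.lstsq(np.c_[p[:,:2]-p[:,:2].mean(0),np.ones(len(p))],p[:,2],rcond=None)[0]
    print('face',len(p),np.median(p,axis=0).round(4),np.round(q[0],4),'slope along handle',s[:2]@[-.866,.5])
    mh=(P[...,2]>.05)&(P[...,2]<.09)&(P[...,0]<.355)&(P[...,0]>.22)&(P[...,1]>.33)&(P[...,1]<.45)&(h[...,0]>8)&(h[...,0]<25)&(h[...,1]>60)
    pt=P[mh];al=(pt[:,:2]-[.397,.3355])@[-.866,.5]
    for lo in (.04,.06,.08,.12,.135): 
        w=(al>lo)&(al<lo+.015)
        if w.sum()>3: print('  handle',lo,w.sum(),np.percentile(pt[w,2],80).round(4))
a=cv2.imread(f'pics/scene{k}.png');b=cv2.imread(f'pics/side{k}.png')
cv2.imwrite(f'pics/c{k}.png',np.hstack([cv2.resize(a[180:330,320:470],(400,400)),cv2.resize(b[200:350,230:380],(400,400))]))
E
python3 chk.py 19
```

```text
25.35 [0.2913 0.3951 0.064 ] 0.022245997854660138 [ 1.1  1.5 -2.8]
[[ 0.864 -0.052  0.5  ]
 [-0.499  0.029  0.866]
 [-0.06  -0.998 -0.001]]
face 282 [0.3909 0.3413 0.1032] [0.389 0.34 ] slope along handle 0.007548633800139443
  handle 0.04 15 0.0775
  handle 0.06 60 0.0778
  handle 0.08 62 0.0767
face 127 [0.392  0.3525 0.1034] [0.3918 0.3504] slope along handle -0.04725802655893453
  handle 0.12 54 0.079
  handle 0.135 65 0.078
```

View pics/c19.png

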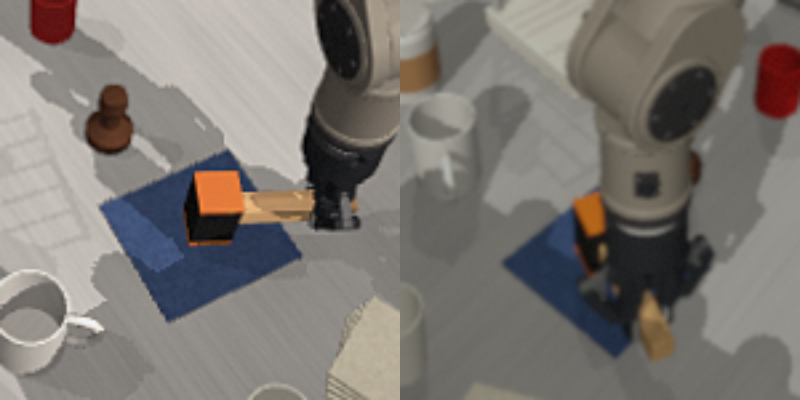

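Call:
jog_arm([
  [0, [0, 0.008, 0], [0, 0, 0]],
  [0, [0, 0.006, 0], [0, 0, 0]],
  [0, [0, 0.0035, 0], [0, 0, 0]],
  [0, [0, 0, 0], [0, 0, 0]],
  [0, [0, 0, 0], [0, 0, 0]],
])

```text
clock: 25.87
tcp_pos: [0.2904, 0.3954, 0.0464]
orientation: [-1.516, 0.455, -0.364]
contact_force: [-0.4, -1.4, -2.7]
grip_width: 0.0223
```

```bash
python3 chk.py 20
```

```text
25.8667 [0.2904 0.3954 0.0464] 0.022275234509950743 [-0.4 -1.4 -2.7]
[[ 0.864 -0.052  0.5  ]
 [-0.499  0.029  0.866]
 [-0.059 -0.998 -0.001]]
face 279 [0.3899 0.3415 0.0856] [0.3882 0.3402] slope along handle 0.0006215370046394816
  handle 0.04 18 0.0608
  handle 0.06 48 0.0597
  handle 0.08 48 0.0598
face 126 [0.3931 0.3523 0.0851] [0.3929 0.352 ] slope along handle -0.028525642710365413
  handle 0.12 58 0.0625
  handle 0.135 54 0.0603
```

Still 1.5 mm above the mat, level. I'll lower it, release and retreat straight up.

Call:
jog_arm([
  [0, [0, 0.0015, 0], [0, 0, 0]],
  [0, [0, 0, 0], [0, 0, 0]],
  [0.4, [0, 0, 0], [0, 0, 0]],
  [0.6, [0, 0, 0], [0, 0, 0]],
  [0.8, [0, 0, 0], [0, 0, 0]],
  [0.8, [0, 0, 0], [0, 0, 0]],
  [0.8, [0, -0.02, 0], [0, 0, 0]],
  [1, [0, -0.035, 0], [0, 0, 0]],
  [1, [0, -0.04, 0], [0, 0, 0]],
  [1, [0, -0.04, 0], [0, 0, 0]],
])

```text
clock: 26.8
tcp_pos: [0.2969, 0.391, 0.1811]
orientation: [-1.517, 0.455, -0.363]
contact_force: [0.7, 0.9, -0.8]
grip_width: 0.0853
```

Call:
jog_arm([
  [1, [0, -0.03, 0], [0, 0, 0]],
  [1, [0, -0.01, -0.03], [0, 0, 0]],
  [1, [0, 0, 0], [0, 0, 0]],
  [1, [0, 0, 0], [0, 0, 0]],
  [1, [0, 0, 0], [0, 0, 0]],
])

```text
clock: 27.22
tcp_pos: [0.2846, 0.3643, 0.2196]
orientation: [-1.516, 0.455, -0.365]
contact_force: [-0.4, -0.0, 0.6]
grip_width: 0.0857
```

```bash
python3 chk.py 21
python3 - <<'E'
from h import *
from scipy.optimize import least_squares
for n in ('scene','side'):
    for k in ('0','21'):
        f=load(n+k);P=cloud(f)
        out=[]
        for nm,(x,y,zl,zh) in dict(jug=(.61,.31,.06,.1),tamper=(.403,.181,.06,.1),tin=(.74,.265,.1,.125),syrup=(.735,-.235,.05,.2),tumbler=(.48,.53,.05,.1),brush=(.39,-.17,.005,.05),cup=(.596,-.341,.068,.09)).items():
            m=(abs(P[...,0]-x)<.06)&(abs(P[...,1]-y)<.06)&(P[...,2]>zl)&(P[...,2]<zh)
            out.append((nm,int(m.sum()),np.round((P[m].min(0)+P[m].max(0))[:2]/2,3).tolist() if m.sum()>5 else None))
        print(n+k,out)
    f=load(n+'21');P=cloud(f);h=cv2.cvtColor(f['image'],cv2.COLOR_RGB2HSV);rad=np.hypot(P[...,0]-.6235,P[...,1]-.0475)
    br=(h[...,1]>90)&(h[...,0]>8)&(h[...,0]<28)&(rad<.025)&(P[...,2]>.02)&(P[...,2]<.07);ring=(rad>.03)&(rad<.05)&(abs(P[...,2]-.035)<.008)
    print(' pin',br.sum(),np.nanmedian(P[br][:,2]),np.nanmedian(P[ring][:,2]))
E
```

```text
27.2167 [0.2846 0.3643 0.2196] 0.08574327368808121 [-0.4 -0.   0.6]
[[ 0.864 -0.051  0.5  ]
 [-0.5    0.029  0.866]
 [-0.059 -0.998 -0.   ]]
face 269 [0.3908 0.342  0.0838] [0.3893 0.3412] slope along handle 0.0004788083232883898
  handle 0.04 19 0.0588
  handle 0.06 45 0.0591
  handle 0.08 46 0.0588
  handle 0.12 48 0.0589
  handle 0.135 45 0.0587
face 250 [0.3844 0.3441 0.0832] [0.3868 0.3416] slope along handle -0.06562453461478171
  handle 0.04 18 0.0584
  handle 0.06 46 0.0584
  handle 0.08 43 0.0576
  handle 0.12 53 0.0596
  handle 0.135 52 0.0596
scene0 [('jug', 324, [0.613, 0.336]), ('tamper', 117, [0.405, 0.18]), ('tin', 699, [0.755, 0.261]), ('syrup', 571, [0.736, -0.243]), ('tumbler', 391, [0.482, 0.548]), ('brush', 252, [0.39, -0.169]), ('cup', 0, None)]
scene21 [('jug', 320, [0.613, 0.336]), ('tamper', 115, [0.405, 0.181]), ('tin', 700, [0.755, 0.261]), ('syrup', 575, [0.736, -0.241]), ('tumbler', 394, [0.482, 0.548]), ('brush', 256, [0.39, -0.191]), ('cup', 109, [0.597, -0.339])]
 pin 62 0.0355054133798699 0.03403037231108674
side0 [('jug', 379, [0.609, 0.335]), ('tamper', 113, [0.4, 0.18]), ('tin', 346, [0.75, 0.26]), ('syrup', 401, [0.731, -0.241]), ('tumbler', 515, [0.48, 0.546]), ('brush', 255, [0.39, -0.192]), ('cup', 0, None)]
side21 [('jug', 376, [0.609, 0.334]), ('tamper', 0, None), ('tin', 346, [0.75, 0.259]), ('syrup', 2, None), ('tumbler', 514, [0.481, 0.546]), ('brush', 253, [0.39, -0.169]), ('cup', 0, None)]
 pin 36 0.03723759509220792 0.03566666151844011
```

View pics/scene21.png

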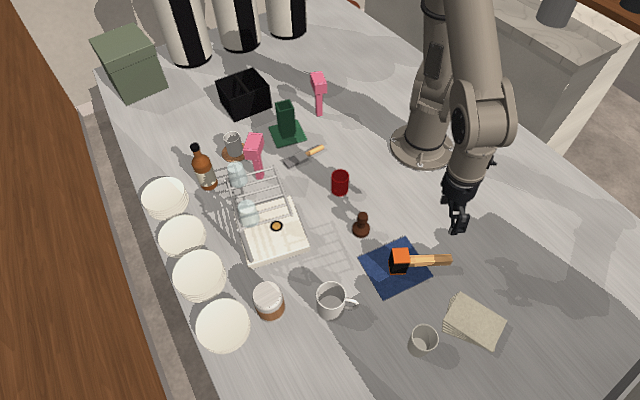

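View pics/side21.png

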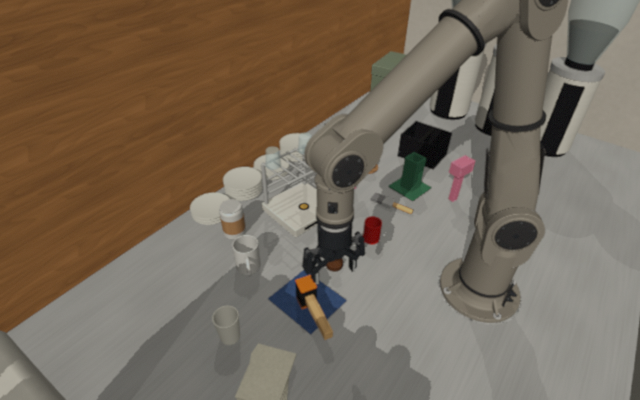

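The scene view shows the mallet standing on the mat at (400,262), the cup on the coaster at (233,147), the pin flush at (276,226), and the bystanders where they were. The gripper is clear of everything, so I'm handing in.

```bash
python3 -c "
from bench import r
print(r.hand_in()); print(r.get_obs()['clock'])"
```

```text
the job is handed in; nothing more can be done
None
the job is handed in; nothing more can be done
```

The job is handed in, at about 27 s of the 72 s allowed. All three parts were done, and the last checks are within the limits. The hand-in gives no verdict, so the outcome rests on my own measurements.

- **Cup:** it stands upright on the coaster at about (0.597, -0.339), within a few mm of the coaster's centre.
- **Mallet and pin:** I lifted the mallet out of the caddy by its head, stood it on the mat, and re-gripped it by the handle, about 111 mm from the head's centre. I then gave the pin two blows under the rack. The pin now reads about 1.5 mm above the base block in both fixed cameras; home is 2 mm, and the start reading was about 14–15 mm.
- **Mallet at rest:** it stands level on a striking face on the mat, about 8 mm from the mat's centre, with the head's centre at about 44 mm. It is released, and the gripper is about 0.2 m above the counter, clear of everything.

**Checks that disagreed:**
- The second blow overshot a few mm, and the mallet turned about 3.7° in the grip. I corrected that before setting it down.
- The first handle grasp landed 22 mm off because the arm had not settled when I measured, so I re-gripped.
- The scene and side cameras differ by 3–6 mm in x throughout.
- The jug, tin and tumbler read within about 1 mm of their starting places in both views.
- The tamper and syrup bottle could be rechecked only in the scene view, because the arm hid them from the side; they read within 2 mm. The cup's final position was also checked only there.
- The brush's y reading flips between -0.169 and -0.192, in opposite senses in the two views. I take that as a stray depth pixel rather than real movement.

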